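# Unlock the porch mail bin and hold the key turned

## Task

Two look-alike keys stand in the wooden rack on the porch tray. Take the longer one, put it into the lock on top of the grey mail bin, wiggle it down past the sticky pins without forcing it until it is fully home, then turn it a quarter turn clockwise (seen from above) so that the sprung latch lifts the lid. Finish while still holding the key turned, not letting go of it, with the shorter key still in the rack and the bell, hex key and dust cap left where they are.

Things in the scene. Friction and masses are not known exactly. Their poses are not given: they have to be found in the camera images.
- long_key_bow (a point): centre of the bow (grip) of the longer steel key: a plate 9 mm thick (x), 30 mm wide (y), 32 mm high. The key is 80 mm long, 45 g, stands bow up in one of the rack's two pockets (varies), 18 mm taller than the short key, leaning a degree or two at most. z points from tip to bow; the tip is 64 mm below this point
- long_key_tip (a point): middle of the lower end of the longer key. From here up: a flat bit 15 mm high, 5 mm thick (x), 20 mm wide (y); a round shank 6 mm across, 33 mm long; then the bow, in the plane of the bit. The key is the same turned half round about z
- short_key_bow (a point): centre of the bow of the shorter key, 62 mm long: the same shape with a shank 18 mm shorter, tip 46 mm below this point. Too short to get its bit clear of the lock plate, so it cannot turn; it stays in the rack
- rack: fixed wooden key rack, 45 mm (x) by 125 mm (y), 40 mm high, origin at the centre of its underside. Two pockets 26 mm deep, 35 mm either side of the middle along y, hold the keys' bits with about 1 mm of play; the keys' axes are the rack's (to a degree or two). The longer key's bow begins 22 mm above the rack's top, the shorter's 4 mm
- lock_mouth (a point): centre of the keyway's mouth, level with the top of the steel lock plate; z up along the lock's axis. The keyway is a slot 8 mm (x) by 23 mm (y) with a bevelled mouth. It runs straight down through the 20 mm thick plate into the turning plug (slot 6.5 x 21.5 mm), whose floor is 40 mm below the mouth. Fully home = tip on that floor: the bit is then below the plate and free to turn
- bin: fixed grey plastic mail bin 180 x 180 mm, 100 mm high, origin at the centre of its underside, front to -x. The lock's axis is 62 mm from its centre towards -x; the lock plate, 50 x 48 mm, stands 12 mm above the flat top. Beyond it lies the 8 mm thick lid (pull tab to 13 mm), hinged at the far side; its front edge rises about 18 mm when the key is turned
- pins (a point): point on the lock's axis, 10 mm below the mouth, between two sticky sprung pins that reach 3.5 mm into the keyway 8 and 13 mm below the mouth, one from each long side (at +x +y and at -x -y, 6 mm off the middle along y). A straight push binds (some 50 N; over 40 N is forcing); rocking the key 0.15 rad either way about z and 1 mm sideways, pressed with under 10 N, lets it past
- plug (a joint): angle of the lock's turning plug, rad: 0 = in line with the keyway (key goes in and out), growing clockwise seen from above, stop at 1.5 (a quarter turn). A spring turns it back with 0.01 to 0.085 N m, friction 0.02 N m. Key and plug have about 0.1 rad of play: the key turns about 1.6 rad to reach the stop
- bell: chrome desk bell with a small turning knob, 68 mm across, 51 mm high, loose; origin at the centre of its underside. Leave alone
- hex_key: L-shaped steel hex key 100 x 28 mm, 6 mm thick, lying loose along its y; origin near the middle of its long arm. Leave alone
- dust_cap: orange plastic dust cap, 30 mm across, 14 mm high, loose; origin at the centre of its underside. Leave alone

How it is judged:
By the outcome, as a careful person would: the job done as asked, in the order asked, and still so for the second after the job is handed in, while the arm keeps its last pose, push and grip.
It also fails if it takes over 51 s, if anything falls off the work surface, if the arm or the gripper's body presses on something with over 40 N, if the wrist force passes 120 N, or if a joint passes its speed limit or range.

## Robot

A 6-joint arm with a two-finger parallel gripper is mounted at the origin on the work surface. World frame = base frame: x ahead of the robot, y to its left, z up, the work surface at z = 0. Lengths are in m, angles in degrees, forces in N, time in s.
With the tool pointing down it reaches from about 0.325 to 0.925 m from the base axis. Payload 3.1 kg.
Tool frame: the origin (TCP) lies between the finger pads; the fingertips stand 11 mm ahead of it and the grasp point (between the pads) lies 8 mm behind it (env.tip_extent is the distance from the TCP to the fingertips, in m); x points along the fingers, y is the direction in which the jaws open and shut, and the axes are right-handed (so a half turn about x gives the same grasp; the last joint's range is limited). The gripper opens to 85 mm and grips with 20 to 120 N. Pads are 22 mm wide; open, the fingers measure 114 mm over their backs; the gripper's body (76 mm by 85 mm) begins 54 mm behind the grasp point. The pads swing forward as they close: fully open they stand 13 mm farther back than shut.
Start: joints at [-79.423, 12.427, 92.441, -0, 75.132, -6.429], TCP at [0.183, -0.598, 0.242] pointing down, gripper open.
Joint ranges: [-157.48, 157.48], [-44.54, 120.13], [17.64, 146.25], [-64.5, 244.5], [7.68, 150.69], [-147.95, 147.95]. Speed limits (degrees/s): [159.86, 159.86, 180, 180, 180, 180].

## Interface

Orientations are given as [roll, pitch, yaw] about the fixed x, y, z axes, in that order (R = Rz(yaw) Ry(pitch) Rx(roll)).
In Python, from rig import get_obs, capture, job, env gives the robot as it stands.
- The arm moves only by the tool drive_tool, never from a script. Its argument "deltas" is a list of rows, each an object of numbers: "ax", "ay", "az": the turn, a rotation vector about the tool's x, y, z each as a share of pi/2 rad, from -1 to 1; "dx", "dy", "dz": the shift along the tool's x, y, z each as a share of 0.3 m, from -1 to 1; "claw": the opening, from 0 (shut) to 1 (fully open). In form: [{"ax": .., "ay": .., "az": .., "dx": .., "dy": .., "dz": .., "claw": ..}, ...]. A call has 1 to 8 rows; each row is the pose to reach, as a shift and turn from the pose commanded when the call began, along the tool's axes at that moment; what a row does not reach only later rows make up. A row lasts 1/10 s, in which the tool goes at most 50 mm and 8.59 degrees, less where a joint would pass 70% of its speed; a pose out of reach is approached as far as the arm can. A call with a number of a shift or a turn outside -1 to 1 is refused whole. A call with a gripper value outside its range is refused whole. The fingers move at their own pace and stop on an object; "force" is the grip in N (left out, the last holds). Time passes only in rows, so rows that repeat a pose let the fingers close. It gives the time, the measured TCP pose, the force and the opening at its end, in the units of the state.
- get_obs(): the state, without advancing time (a new reading comes with each control period).
- capture(name): name is "side" or "top" or "wrist"; returns a dict with "color" (384x512x3 uint8, red, green, blue), "range_z" (384x512 float32, m along the optical axis (not along the pixel's ray), 0 where there is no reading), "mtx" (3x3 intrinsics, pixels), "xyz" and "orientation" of the camera in the world. Camera axes: x right, y down, z forward; pixel columns grow to the right and rows downward; lengths in m; the calibration is good to about 2 mm. A picture is of the moment at which its call begins.
- job.close_job(): hands the job in, once; it reports no verdict.
The state is a dict: "time_s": time; "joint_positions": joint angles; "joint_vel": joint speeds; "tau": joint torques, N m; "position": TCP position; "orientation": TCP orientation; "ft_force": force on the tool from outside, world axes, zero at the start; "moment": the same for the moment, N m; "width": finger opening in m.
Only numpy, scipy, OpenCV 4.12 (cv2) and the standard library are available. Lean on these libraries where they do the work, as an engineer would, in place of code of your own. Each camera call takes 0.05 s, during which the arm holds its last target.

## Working session

There is one attempt and no reset: what is moved stays moved. The work goes in short steps, Python scripts to look and compute and a tool call to move; the robot and the scene stay as the last step left them, time stands still between calls to the robot, and variables do not carry over. Pictures are saved under pics/ and viewed, and the job is handed in when it is done.

Besides the shell and the picture viewer there is one more tool, called after "Request:" as name([rows], argument=value, ...), one row to a line, values as JSON. drive_tool: Moves the arm, as the interface text tells. Shift numbers are shares of 0.3 m and turn numbers shares of pi/2 rad, none past 1 either way. Its arguments: {"type":"object","properties":{"deltas":{"type":"array","items":{"type":"object","properties":{"ax":{"type":"number","minimum":-1,"maximum":1},"ay":{"type":"number","minimum":-1,"maximum":1},"az":{"type":"number","minimum":-1,"maximum":1},"dx":{"type":"number","minimum":-1,"maximum":1},"dy":{"type":"number","minimum":-1,"maximum":1},"dz":{"type":"number","minimum":-1,"maximum":1},"claw":{"type":"number"}}}},"force":{"type":"number"}},"required":["deltas"]}

```bash
ls; mkdir -p pics
cat > h.py <<'E'
import numpy as np, cv2
from rig import get_obs, capture, job, env
from scipy.spatial.transform import Rotation as R
def snap(n,f):
    c=capture(n); cv2.imwrite(f'pics/{f}.png',cv2.cvtColor(c['color'],cv2.COLOR_RGB2BGR)); np.savez(f'pics/{f}.npz',**{k:np.array(v) for k,v in c.items()}); return c
def Rc(c):
    o=np.array(c['orientation'],float)
    return o if o.shape==(3,3) else R.from_euler('xyz',o,degrees=True).as_matrix()
def pts(c):
    K=np.array(c['mtx']);z=np.array(c['range_z']);v,u=np.mgrid[:z.shape[0],:z.shape[1]]
    p=np.stack([(u-K[0,2])/K[0,0]*z,(v-K[1,2])/K[1,1]*z,z],-1)
    return p@Rc(c).T+np.array(c['xyz'])
def plane(c,uv,h):
    K=np.array(c['mtx']);uv=np.atleast_2d(uv).astype(float)
    d=np.c_[(uv[:,0]-K[0,2])/K[0,0],(uv[:,1]-K[1,2])/K[1,1],np.ones(len(uv))]@Rc(c).T
    o=np.array(c['xyz']);return o+d*((h-o[2])/d[:,2])[:,None]
def proj(c,p):
    K=np.array(c['mtx']);q=(np.atleast_2d(p)-np.array(c['xyz']))@Rc(c);q=q@K.T;return q[:,:2]/q[:,2:]
E
python3 - <<'E'
from h import *
print(get_obs())
for n in ['side','top','wrist']:
    c=snap(n,n+'0'); print(n,c['xyz'],c['orientation'],np.array(c['mtx']).tolist())
E
```

```text
pics
{'time_s': 0.0, 'joint_positions': array([-7.94233172e+01,  1.24780069e+01,  9.25279656e+01,  4.91402052e-04,
        7.51318947e+01, -6.43043327e+00]), 'joint_vel': array([ 0.04488487,  0.13731815,  0.02313442, -0.02683206,  0.004364  ,
       -0.0352677 ]), 'tau': array([-1.15225671e-04, -3.96846807e+01, -3.03851974e+01, -1.23972180e-05,
        9.88884014e-03,  2.00222260e-06]), 'position': array([ 0.18266619, -0.59689185,  0.24095939]), 'orientation': array([-96.62768863,  89.86213192, 100.37930077]), 'ft_force': array([-0.92962211, -0.15662297,  0.6302547 ]), 'moment': array([-0.03609484, -0.05859703, -0.05074317]), 'width': 0.08545022519119318}
side [0.3985731  0.57397292 0.714602  ] [-134.19128608    0.54781434 -166.07448499] [[460.62084677254836, 0.0, 260.8689925458285], [0.0, 460.62084677254836, 185.70544154597246], [0.0, 0.0, 1.0]]
top [ 0.38977482 -0.04150137  0.95901222] [-1.69175803e+02  5.75233078e-02 -9.10790204e+01] [[459.9611666057827, 0.0, 253.40011654237964], [0.0, 459.9611666057827, 191.4552451109508], [0.0, 0.0, 1.0]]
wrist [ 0.26059315 -0.57424383  0.37298993] [ 1.61670603e+02  8.39402656e-02 -7.30387694e+01] [[299.85963609094154, 0.0, 252.97673870840347], [0.0, 299.85963609094154, 190.02958674414296], [0.0, 0.0, 1.0]]
```

View pics/top0.png

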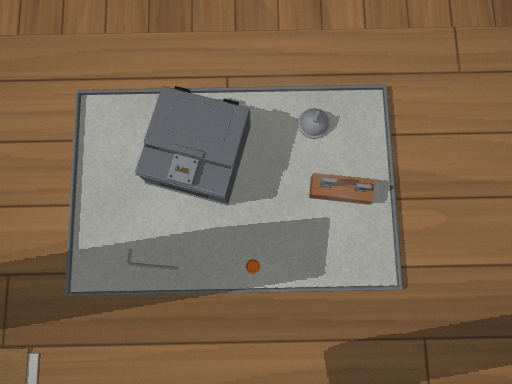

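View pics/side0.png

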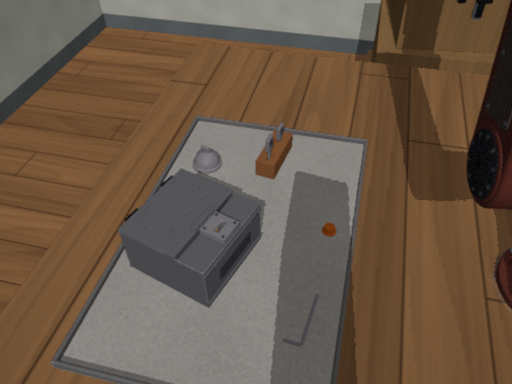

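View pics/wrist0.png

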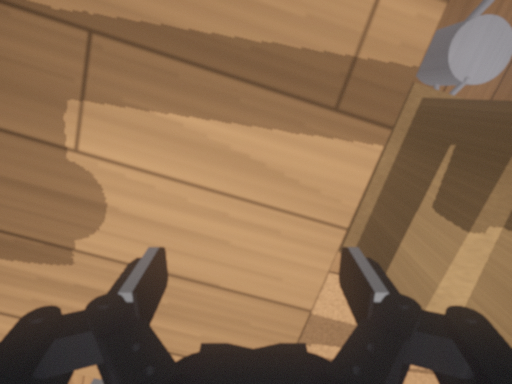

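Top view: bin with lock plate near (183,169), rack at (343,189) with keys at about (328,182) and (363,187); bell (314,122), cap (253,266), hex key (150,263). Next I measure and zoom in.

Run:
```python
from h import *
c=dict(np.load('pics/top0.npz'));P=pts(c)
s=dict(np.load('pics/side0.npz'));Q=pts(s)
def crop(im,x0,y0,x1,y1,k): return cv2.resize(im[y0:y1,x0:x1],None,fx=k,fy=k,interpolation=cv2.INTER_CUBIC)
t=cv2.imread('pics/top0.png');si=cv2.imread('pics/side0.png')
a=crop(t,300,160,400,220,8); cv2.imwrite('pics/rackt.png',a)
cv2.imwrite('pics/lockt.png',crop(t,125,80,260,210,4.6 if 0 else 4))
cv2.imwrite('pics/racks.png',crop(si,240,110,310,190,7))
for nm,X,(u0,v0,u1,v1) in [('top',P,(300,160,400,215)),('side',Q,(240,110,310,190))]:
    A=X[v0:v1,u0:u1].reshape(-1,3)
    for lo,hi in [(.035,.045),(.046,.056),(.058,.078),(.08,.1)]:
        m=(A[:,2]>lo)&(A[:,2]<hi); print(nm,lo,hi,m.sum(),A[m].mean(0) if m.any() else '', A[m].min(0) if m.any() else '',A[m].max(0) if m.any() else '')
print('lock',P[169,183],P[160:180,172:196,2].round(3).max())
for uv in [(183,169),(200,120),(253,266),(314,122),(343,189),(343,196)]: print(uv,P[uv[1],uv[0]].round(4))
```

```text
top 0.035 0.045 735 [ 0.56811734 -0.22345285  0.04319009] [ 0.54052662 -0.28985274  0.03506779] [ 0.60151928 -0.16037541  0.04499888]
top 0.046 0.056 190 [ 0.56884005 -0.22608987  0.04719924] [ 0.54211926 -0.28904326  0.0460089 ] [ 0.60016754 -0.15993432  0.0548873 ]
top 0.058 0.078 65 [ 0.56603871 -0.23774717  0.07011914] [ 0.56057555 -0.27225133  0.05832629] [ 0.57791356 -0.17541152  0.07799615]
top 0.08 0.1 125 [ 0.5718504  -0.20934502  0.09077453] [ 0.56200116 -0.2725351   0.08000501] [ 0.58046521 -0.17528271  0.0998079 ]
side 0.035 0.045 339 [ 0.56907558 -0.20814732  0.04241794] [ 0.54275871 -0.29123084  0.03503529] [ 0.6029565  -0.15847218  0.04499528]
side 0.046 0.056 175 [ 0.5704365  -0.21595984  0.04752505] [ 0.54319012 -0.28335749  0.04601412] [ 0.59886899 -0.15817094  0.05598862]
side 0.058 0.078 74 [ 0.57010287 -0.22570911  0.06950942] [ 0.56220011 -0.26746157  0.05876241] [ 0.58168407 -0.17279695  0.07784319]
side 0.08 0.1 100 [ 0.57441238 -0.19995651  0.09001813] [ 0.56453903 -0.27051964  0.08003743] [ 0.58215678 -0.17307224  0.09998859]
lock [0.60140724 0.09115721 0.0961088 ] 0.959
(183, 169) [0.6014 0.0912 0.0961]
(200, 120) [0.6939 0.0567 0.1129]
(253, 266) [ 0.4163 -0.0403  0.0195]
(314, 122) [ 0.7124 -0.1741  0.0365]
(343, 189) [ 0.5659 -0.2252  0.046 ]
(343, 196) [ 0.5521 -0.225   0.043 ]
```

View pics/rackt.png

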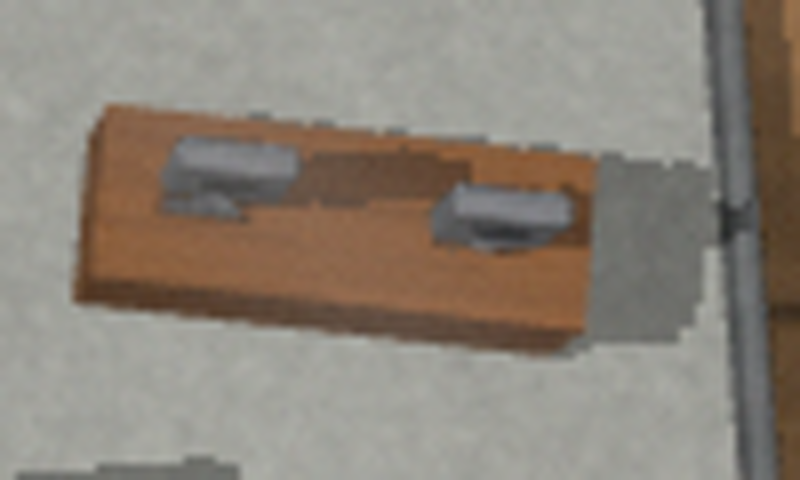

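View pics/racks.png

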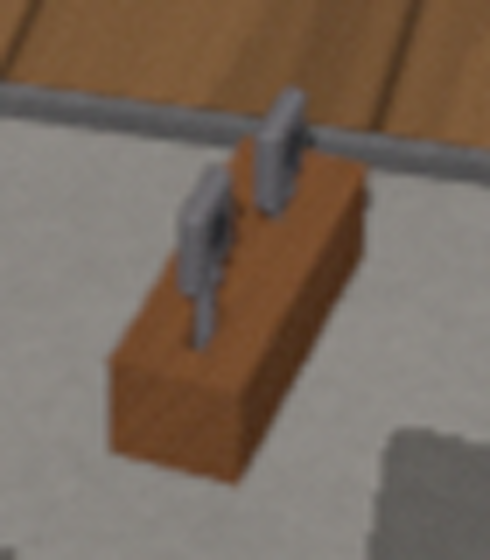

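View pics/lockt.png

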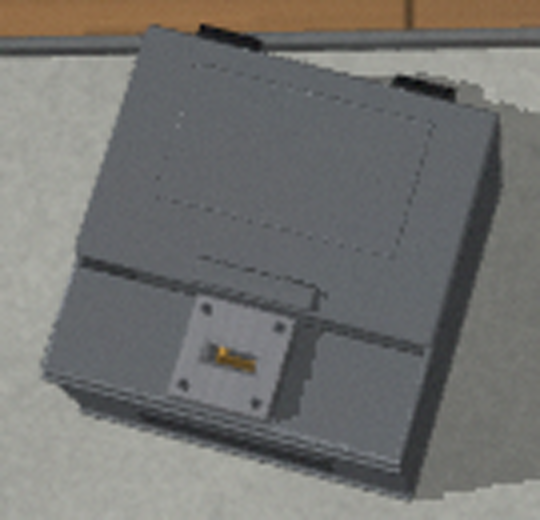

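Rack crops: the left key (y≈-0.19) shows the shank and stands taller, so it is the long one. The lock slot is at about crop (230,357), i.e. top pixel (182.5,169). Now for geometry estimates.

Run:
```python
from h import *
o=get_obs();T=R.from_euler('xyz',o['orientation'],degrees=True).as_matrix();print('tool axes cols\n',T.round(3))
c=dict(np.load('pics/top0.npz'));P=pts(c)
s=dict(np.load('pics/side0.npz'));Q=pts(s)
for nm,X in (('top',P),('side',Q)):
    A=X.reshape(-1,3);A=A[np.isfinite(A).all(1)]
    tray=A[(A[:,0]>.45)&(A[:,0]<.52)&(A[:,1]>-.25)&(A[:,1]<-.1)]; print(nm,'tray z',np.median(tray[:,2]),len(tray))
    b=A[(A[:,0]>.62)&(A[:,0]<.8)&(A[:,1]>-.02)&(A[:,1]<.12)&(A[:,2]>.09)&(A[:,2]<.2)];print(' lid z',np.median(b[:,2]))
    pl=A[(np.hypot(A[:,0]-.603,A[:,1]-.09)<.02)];print(' plate z',np.percentile(pl[:,2],[5,25,50,75,95]))
    # bow tops
    k=A[(A[:,0]>.54)&(A[:,0]<.6)&(A[:,1]>-.3)&(A[:,1]<-.15)&(A[:,2]>.065)&(A[:,2]<.12)]
    for y0,y1 in((-.225,-.15),(-.3,-.225)):
        q=k[(k[:,1]>y0)&(k[:,1]<y1)];print(' key',len(q),q.mean(0),q[:,2].max(), np.median(q[q[:,2]>q[:,2].max()-.008],axis=0))
# rack rect from colour
hsv=cv2.cvtColor(c['color'],cv2.COLOR_RGB2HSV);m=((hsv[...,0]<15)&(hsv[...,1]>110)).astype(np.uint8);m[:160]=0;m[215:]=0;m[:,:300]=0;m[:,380:]=0
m=cv2.morphologyEx(m,cv2.MORPH_CLOSE,np.ones((7,7)))
cn=max(cv2.findContours(m,0,2)[0],key=cv2.contourArea);print(cv2.minAreaRect(cn))
```

```text
tool axes cols
 [[-0.     0.292 -0.956]
 [ 0.002 -0.956 -0.292]
 [-1.    -0.002 -0.   ]]
top tray z 0.004617588588642196 2410
 lid z 0.11331027076609906
 plate z [0.09368029 0.11454332 0.11599708 0.1171574  0.11872832]
 key 117 [ 0.57389836 -0.18887337  0.09104865] 0.10108828847381202 [ 0.57523354 -0.18933823  0.09786204]
 key 91 [ 0.5652144  -0.2582305   0.07790702] 0.08371775558967687 [ 0.56625297 -0.25790827  0.08001589]
side tray z 0.005269604965177921 1444
 lid z 0.11418957155506548
 plate z [0.10754013 0.11578908 0.11694099 0.11779948 0.11886124]
 key 116 [ 0.57593324 -0.18484229  0.08746094] 0.1004849275548173 [ 0.57657747 -0.18698898  0.09833497]
 key 64 [ 0.5672561  -0.25399705  0.07615616] 0.08388583349764289 [ 0.56780178 -0.25458929  0.08022075]
((341.6330261230469, 188.0777587890625), (63.20689010620117, 24.359394073486328), 5.856013774871826)
```

Request:
drive_tool([
  {"dx":0.1,"dy":-0.55,"dz":-0.99,"ax":-0.735,"claw":1},
  {"dx":0.1,"dy":-0.55,"dz":-0.99,"ax":-0.735,"claw":1},
  {"dx":0.1,"dy":-0.55,"dz":-0.99,"ax":-0.735,"claw":1},
  {"dx":0.1,"dy":-0.55,"dz":-0.99,"ax":-0.735,"claw":1},
  {"dx":0.1,"dy":-0.55,"dz":-0.99,"ax":-0.735,"claw":1},
  {"dx":0.1,"dy":-0.55,"dz":-0.99,"ax":-0.735,"claw":1},
  {"dx":0.1,"dy":-0.55,"dz":-0.99,"ax":-0.735,"claw":1},
  {"dx":0.1,"dy":-0.55,"dz":-0.99,"ax":-0.735,"claw":1},
])

```text
invalid input at $.deltas[0]: expected keys ax, ay, az, dx, dy, dz, claw
```

All keys needed.

Request:
drive_tool([
  {"ax":-0.735,"ay":0,"az":0,"dx":0.1,"dy":-0.55,"dz":-0.99,"claw":1},
  {"ax":-0.735,"ay":0,"az":0,"dx":0.1,"dy":-0.55,"dz":-0.99,"claw":1},
  {"ax":-0.735,"ay":0,"az":0,"dx":0.1,"dy":-0.55,"dz":-0.99,"claw":1},
  {"ax":-0.735,"ay":0,"az":0,"dx":0.1,"dy":-0.55,"dz":-0.99,"claw":1},
  {"ax":-0.735,"ay":0,"az":0,"dx":0.1,"dy":-0.55,"dz":-0.99,"claw":1},
  {"ax":-0.735,"ay":0,"az":0,"dx":0.1,"dy":-0.55,"dz":-0.99,"claw":1},
  {"ax":-0.735,"ay":0,"az":0,"dx":0.1,"dy":-0.55,"dz":-0.99,"claw":1},
  {"ax":-0.735,"ay":0,"az":0,"dx":0.1,"dy":-0.55,"dz":-0.99,"claw":1},
])

```text
time_s: 0.95
position: [0.421, -0.3485, 0.2112]
orientation: [-173.9, 89.8, 89.9]
ft_force: [-0.4, -0.4, -0.5]
width: 0.0853
```

```bash
cat >> h.py <<'E'
def st():
    o=get_obs();T=R.from_euler('xyz',o['orientation'],degrees=True).as_matrix()
    print('t',round(o['time_s'],2),'p',o['position'].round(4),'psi',round(np.degrees(np.arctan2(T[1,1],T[0,1])),2),'tilt',T[:2,0].round(4),'w',round(o['width'],4),'F',o['ft_force'].round(1),'M',o['moment'].round(2),'q',o['joint_positions'].round(1));return o,T
def goto(p,psi):
    "units to reach p, psi (deg), pointing down"
    o,T=st();d=T.T@(np.array(p)-o['position']);Z=np.radians(psi)
    G=np.array([[0,0,-1],[np.cos(Z),np.sin(Z),0],[np.sin(Z),-np.cos(Z),0]]).T
    r=R.from_matrix(T.T@G).as_rotvec();print('d',(d/.3).round(4),'a',(r/(np.pi/2)).round(4))
E
python3 - <<'E'
from h import *
goto([.575,-.19,.2],-7)
E
```

```text
t 0.95 p [ 0.421  -0.3485  0.2112] psi -6.22 tilt [0.     0.0032] w 0.0853 F [-0.4 -0.4 -0.5] M [-0.02  0.05 -0.03] q [-4.700e+01  4.600e+00  1.047e+02  1.000e-01  7.080e+01 -4.090e+01]
d [ 0.039   0.4529 -0.5808] a [ 0.0086 -0.002   0.0002]
```

Request:
drive_tool([
  {"ax":0.008,"ay":-0.002,"az":0,"dx":0.039,"dy":0.453,"dz":-0.581,"claw":1},
  {"ax":0.008,"ay":-0.002,"az":0,"dx":0.039,"dy":0.453,"dz":-0.581,"claw":1},
  {"ax":0.008,"ay":-0.002,"az":0,"dx":0.039,"dy":0.453,"dz":-0.581,"claw":1},
  {"ax":0.008,"ay":-0.002,"az":0,"dx":0.039,"dy":0.453,"dz":-0.581,"claw":1},
  {"ax":0.008,"ay":-0.002,"az":0,"dx":0.039,"dy":0.453,"dz":-0.581,"claw":1},
  {"ax":0.008,"ay":-0.002,"az":0,"dx":0.039,"dy":0.453,"dz":-0.581,"claw":1},
])

```text
time_s: 1.55
position: [0.5757, -0.1933, 0.1999]
orientation: [-14.2, 89.9, -111.5]
ft_force: [-0.0, -0.4, 0.2]
width: 0.0854
```

Run:
```python
from h import *
st();c=snap('wrist','w1');cv2.imwrite('pics/w1b.png',cv2.resize(cv2.imread('pics/w1.png'),(800,600),interpolation=cv2.INTER_CUBIC));print(c['xyz'],c['orientation'])
```

```text
t 1.55 p [ 0.5757 -0.1933  0.1999] psi -7.31 tilt [-0.0008 -0.002 ] w 0.0854 F [-0.  -0.4  0.2] M [-0.01  0.06  0.01] q [-25.1  12.5  97.1  -0.1  70.4 -17.8]
[ 0.58697846 -0.11375616  0.33158798] [ 1.61541491e+02  7.99404796e-02 -7.35533482e+00]
```

View pics/w1b.png

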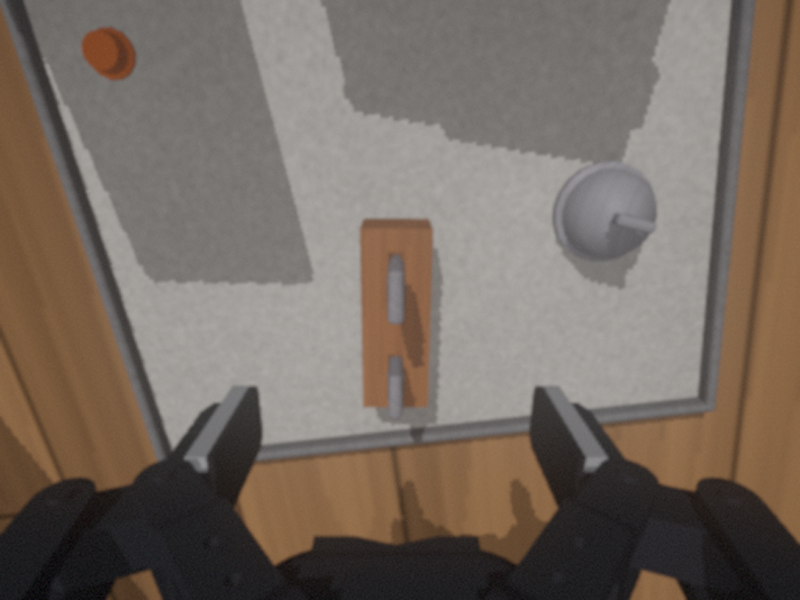

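The wrist view shows the rack nearly aligned with the tool; the long key is at (396,290) of the 800-px picture, the short key at (395,385).

Run:
```python
from h import *
c=dict(np.load('pics/w1.npz'));im=c['color'];g=cv2.cvtColor(im,cv2.COLOR_RGB2HSV)
k=cv2.resize(cv2.imread('pics/w1.png')[130:280,215:295],None,fx=4,fy=4,interpolation=cv2.INTER_CUBIC);cv2.imwrite('pics/w1z.png',k)
P=pts(c);z=P[...,2]
for (v0,v1) in((155,212),(222,270)):
    sub=np.zeros(z.shape,bool);sub[v0:v1,235:275]=True
    zz=np.percentile(z[sub],99);m=sub&(z>zz-.006);v,u=np.nonzero(m)
    print(zz,m.sum(),'u',u.min(),u.max(),'v',v.min(),v.max(),'mean',P[m].mean(0), cv2.minAreaRect(np.c_[u,v].astype(np.float32)))
m=((g[...,0]<15)&(g[...,1]>110)).astype(np.uint8);m[:135]=0;m[262:]=0;m[:,:225]=0;m[:,282:]=0
m=cv2.morphologyEx(m,cv2.MORPH_CLOSE,np.ones((9,9)));cn=max(cv2.findContours(m,0,2)[0],key=cv2.contourArea)
b=cv2.boxPoints(cv2.minAreaRect(cn));w=plane(c,b,.045);print(b.round(1),w.round(4),w.mean(0))
for i in range(4):
    d=w[(i+1)%4]-w[i];print(np.linalg.norm(d).round(4),np.degrees(np.arctan2(d[1],d[0])).round(2))
```

```text
0.1013274721328922 362 u 237 259 v 162 207 mean [ 0.57670573 -0.18922351  0.10242528] ((247.8199005126953, 184.57131958007812), (21.83066177368164, 44.3110466003418), 4.969740867614746)
0.0832402576954519 260 u 235 269 v 236 268 mean [ 0.56735542 -0.25630416  0.08670562] ((253.34291076660156, 252.7197723388672), (30.557748794555664, 34.13209915161133), 84.95755004882812)
[[232. 142.]
 [275. 142.]
 [275. 259.]
 [232. 259.]] [[ 0.5606 -0.158   0.045 ]
 [ 0.6014 -0.1632  0.045 ]
 [ 0.588  -0.2903  0.045 ]
 [ 0.5415 -0.2844  0.045 ]] [ 0.57288468 -0.22398172  0.045     ]
0.0411 -7.34
0.1278 -96.02
0.0469 172.69
0.1278 81.38
```

View pics/w1z.png

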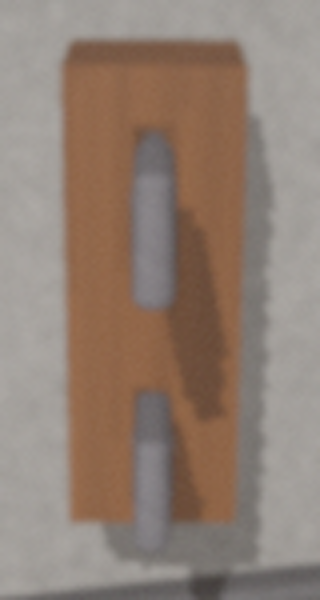

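The crop shows the lit bow tops at pixel (253.3,190) for the long key and (253,254) for the short one.

Run:
```python
from h import *
c=dict(np.load('pics/w1.npz'))
a=plane(c,[[253.4,189.9]],.099)[0];b=plane(c,[[253,254]],.081)[0];d=a-b
print(a,b,np.linalg.norm(d[:2]),'rack yaw',np.degrees(np.arctan2(d[1],d[0]))-90)
# TCP projection
o=get_obs();print(proj(c,[o['position']]))
goto([a[0],a[1],.15],-7)
```

```text
[ 0.57707504 -0.19064482  0.099     ] [ 0.56775562 -0.26011405  0.081     ] 0.07009154178588158 rack yaw -7.640714054436742
[[249.53610924 261.73086332]]
t 1.6 p [ 0.5746 -0.1948  0.1999] psi -7.4 tilt [-0.0018 -0.0029] w 0.0854 F [0.2 0.  0.7] M [ 0.01 -0.02  0.02] q [-25.3  12.5  97.1  -0.2  70.4 -17.8]
d [ 0.1662  0.0067 -0.0154] a [-0.0044  0.002   0.0009]
```

Request:
drive_tool([
  {"ax":-0.002,"ay":0.001,"az":0,"dx":0.1,"dy":0.003,"dz":-0.01,"claw":0.4},
  {"ax":-0.002,"ay":0.001,"az":0,"dx":0.16,"dy":0.003,"dz":-0.01,"claw":0.4},
  {"ax":-0.002,"ay":0.001,"az":0,"dx":0.22,"dy":0.003,"dz":-0.01,"claw":0.4},
  {"ax":-0.002,"ay":0.001,"az":0,"dx":0.29,"dy":0.003,"dz":-0.01,"claw":0.4},
  {"ax":-0.002,"ay":0.001,"az":0,"dx":0.35,"dy":0.003,"dz":-0.01,"claw":0.4},
  {"ax":-0.002,"ay":0.001,"az":0,"dx":0.41,"dy":0.003,"dz":-0.01,"claw":0.4},
  {"ax":-0.002,"ay":0.001,"az":0,"dx":0.41,"dy":0.003,"dz":-0.01,"claw":0.4},
], force=40)

```text
time_s: 2.3
position: [0.5719, -0.1939, 0.0744]
orientation: [-90.9, 89.6, 171.6]
ft_force: [-0.5, -0.4, -0.3]
width: 0.0343
```

Run:
```python
from h import *
print(env.tip_extent)
st();c=snap('wrist','w2');cv2.imwrite('pics/w2b.png',cv2.resize(cv2.imread('pics/w2.png'),(800,600),interpolation=cv2.INTER_CUBIC))
s=snap('side','s2');st();cv2.imwrite('pics/s2b.png',cv2.resize(cv2.imread('pics/s2.png')[60:220,200:360],(640,640),interpolation=cv2.INTER_CUBIC))
```

```text
0.011
t 2.3 p [ 0.5719 -0.1939  0.0744] psi -7.49 tilt [-0.0068  0.001 ] w 0.0343 F [-0.5 -0.4 -0.3] M [ 0.02  0.08 -0.03] q [-2.530e+01  2.110e+01  1.013e+02 -1.000e-01  5.800e+01 -1.780e+01]
t 2.4 p [ 0.5745 -0.1946  0.0774] psi -7.47 tilt [-0.0014 -0.0013] w 0.0342 F [ 0.6 -0.1  1.2] M [-0.06 -0.06  0.03] q [-2.530e+01  2.100e+01  1.011e+02 -1.000e-01  5.800e+01 -1.780e+01]
```

View pics/w2b.png

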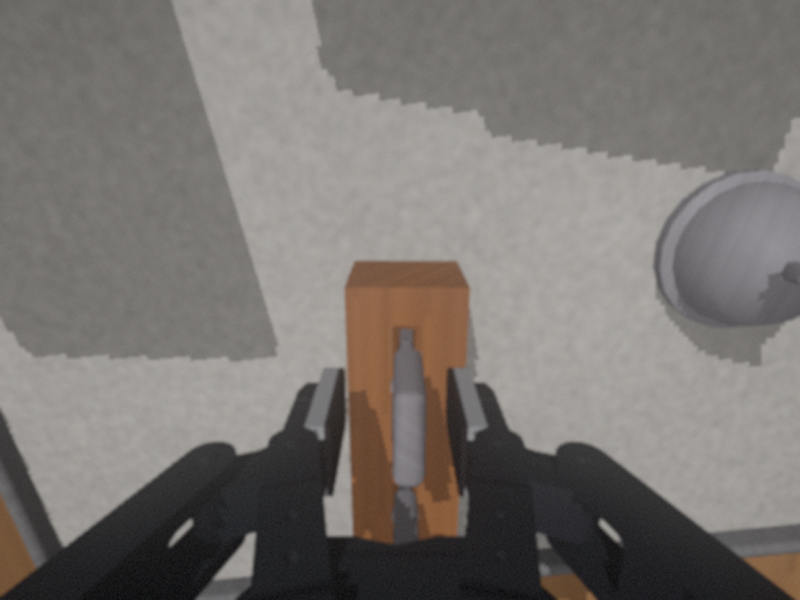

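View pics/s2b.png

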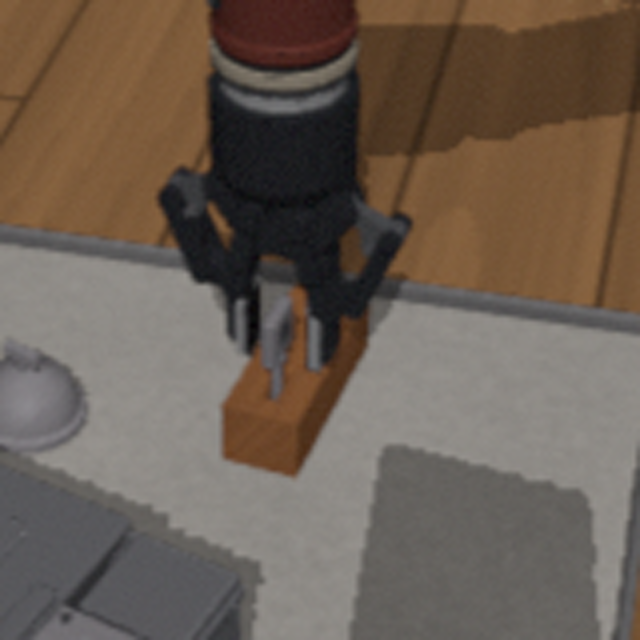

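The fingers straddle the long bow, whose centre is at u≈408 against a finger midline of about 397 (3 mm off), so I centre and then close.

Request:
drive_tool([
  {"ax":0,"ay":0,"az":0,"dx":0,"dy":0.01,"dz":-0.01,"claw":0.4},
  {"ax":0,"ay":0,"az":0,"dx":0,"dy":0.01,"dz":-0.01,"claw":0.25},
  {"ax":0,"ay":0,"az":0,"dx":0,"dy":0.01,"dz":-0.01,"claw":0.25},
], force=40)

```text
time_s: 2.7
position: [0.5798, -0.1914, 0.0789]
orientation: [42.1, 89.8, -55.3]
ft_force: [-0.6, 0.9, -0.1]
width: 0.0215
```

Run:
```python
from h import *
st();c=snap('wrist','w3');cv2.imwrite('pics/w3b.png',cv2.resize(cv2.imread('pics/w3.png')[190:384,160:352],(776,776),interpolation=cv2.INTER_CUBIC)[:600])
```

```text
t 2.7 p [ 0.5798 -0.1914  0.0789] psi -7.37 tilt [ 0.0018 -0.0025] w 0.0215 F [-0.6  0.9 -0.1] M [ 0.01 -0.08 -0.07] q [-2.480e+01  2.120e+01  1.006e+02 -1.000e-01  5.810e+01 -1.740e+01]
```

View pics/w3b.png

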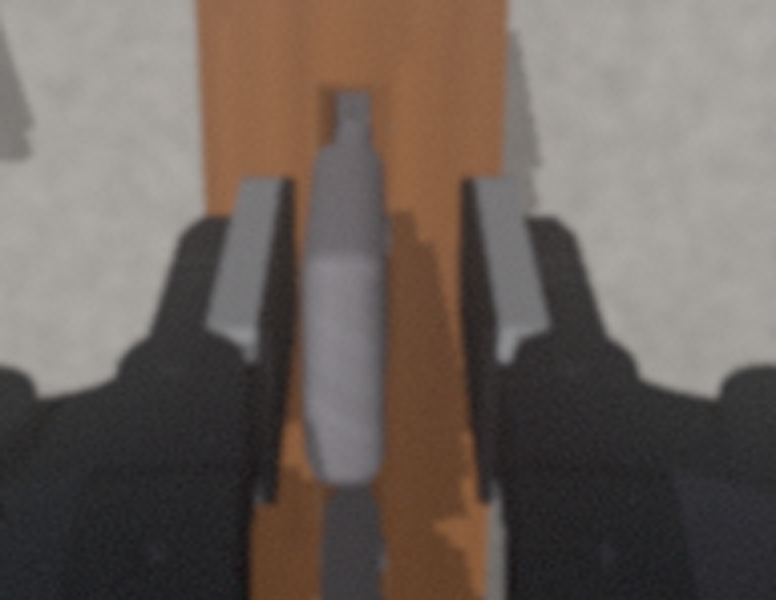

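The gripper overshot: the key is now at 345 against a finger midline of 378 (about 3.7 mm the other way). I correct and look again.

Request:
drive_tool([
  {"ax":0,"ay":0,"az":0,"dx":0,"dy":-0.009,"dz":0,"claw":0.25},
  {"ax":0,"ay":0,"az":0,"dx":0,"dy":-0.009,"dz":0,"claw":0.25},
  {"ax":0,"ay":0,"az":0,"dx":0,"dy":-0.009,"dz":0,"claw":0.25},
])

```text
time_s: 3.05
position: [0.576, -0.1907, 0.0776]
orientation: [-3.8, 89.9, -101.2]
ft_force: [0.0, 0.2, -1.0]
width: 0.0215
```

Run:
```python
from h import *
st();c=snap('wrist','w4');cv2.imwrite('pics/w4b.png',cv2.resize(cv2.imread('pics/w4.png')[190:384,160:352],(776,776),interpolation=cv2.INTER_CUBIC)[:600])
st()
```

```text
t 3.05 p [ 0.576  -0.1907  0.0776] psi -7.38 tilt [-0.0003 -0.0015] w 0.0215 F [ 0.   0.2 -1. ] M [-0.    0.04  0.  ] q [-2.490e+01  2.090e+01  1.011e+02 -1.000e-01  5.800e+01 -1.750e+01]
t 3.1 p [ 0.5761 -0.1907  0.0776] psi -7.38 tilt [-0.0003 -0.0015] w 0.0213 F [-0.2 -0.3  0.1] M [ 0.01 -0.02  0.04] q [-2.490e+01  2.090e+01  1.011e+02 -1.000e-01  5.800e+01 -1.750e+01]
```

View pics/w4b.png

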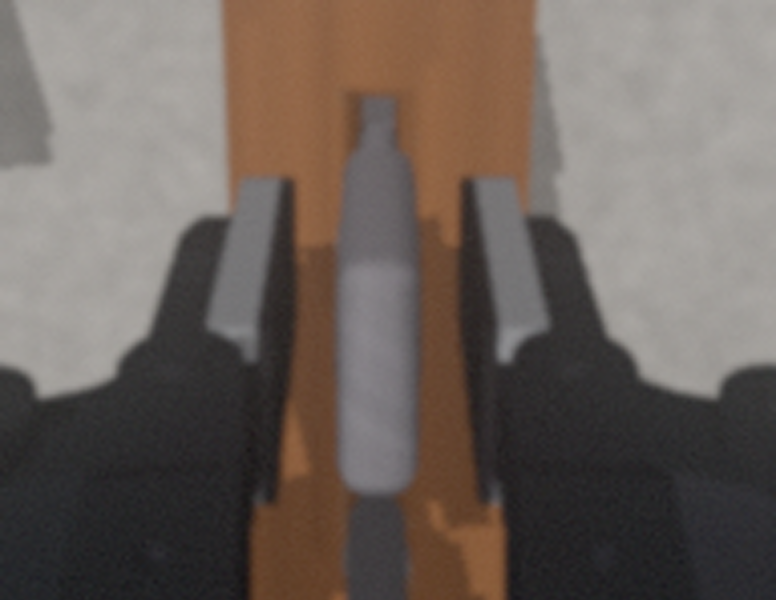

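Centred now. Closing.

Request:
drive_tool([
  {"ax":0,"ay":0,"az":0,"dx":0,"dy":0,"dz":0,"claw":0.05},
  {"ax":0,"ay":0,"az":0,"dx":0,"dy":0,"dz":0,"claw":0.0},
  {"ax":0,"ay":0,"az":0,"dx":0,"dy":0,"dz":0,"claw":0},
  {"ax":0,"ay":0,"az":0,"dx":0,"dy":0,"dz":0,"claw":0},
], force=70)

```text
time_s: 3.5
position: [0.5763, -0.1908, 0.0777]
orientation: [10.4, 89.9, -87.0]
ft_force: [0.0, -0.2, 1.1]
width: 0.0081
```

Run:
```python
from h import *
st();c=snap('wrist','w5');cv2.imwrite('pics/w5b.png',cv2.resize(cv2.imread('pics/w5.png')[190:384,160:352],(776,776),interpolation=cv2.INTER_CUBIC)[:600])
```

```text
t 3.5 p [ 0.5763 -0.1908  0.0777] psi -7.39 tilt [ 0.0001 -0.0016] w 0.0081 F [ 0.  -0.2  1.1] M [-0.04  0.01 -0.  ] q [-2.490e+01  2.100e+01  1.011e+02 -1.000e-01  5.790e+01 -1.750e+01]
```

View pics/w5b.png

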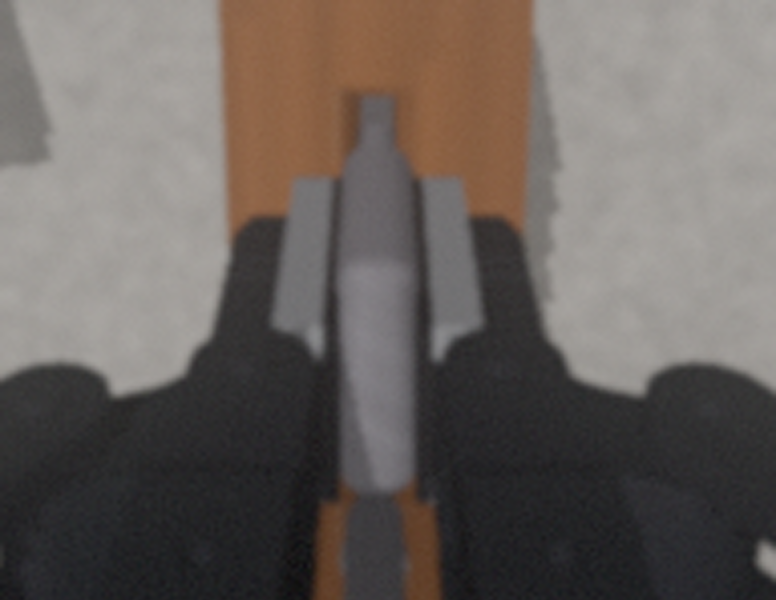

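Request:
drive_tool([
  {"ax":0,"ay":0,"az":0,"dx":-0.03,"dy":0,"dz":0,"claw":0},
  {"ax":0,"ay":0,"az":0,"dx":-0.08,"dy":0,"dz":0,"claw":0},
  {"ax":0,"ay":0,"az":0,"dx":-0.15,"dy":0,"dz":0,"claw":0},
  {"ax":0,"ay":0,"az":0,"dx":-0.25,"dy":0,"dz":0,"claw":0},
  {"ax":0,"ay":0,"az":0,"dx":-0.37,"dy":0,"dz":0,"claw":0},
  {"ax":0,"ay":0,"az":0,"dx":-0.47,"dy":0,"dz":0,"claw":0},
  {"ax":0,"ay":0,"az":0,"dx":-0.47,"dy":0,"dz":0,"claw":0},
])

```text
time_s: 4.25
position: [0.5795, -0.1921, 0.2265]
orientation: [64.8, 89.3, -32.6]
ft_force: [-0.1, -0.8, 0.3]
width: 0.0079
```

Run:
```python
from h import *
st();c=snap('wrist','w6');cv2.imwrite('pics/w6b.png',cv2.resize(cv2.imread('pics/w6.png'),(800,600),interpolation=cv2.INTER_CUBIC))
s=snap('side','s6');cv2.imwrite('pics/s6b.png',cv2.resize(cv2.imread('pics/s6.png')[20:180,200:360],(640,640),interpolation=cv2.INTER_CUBIC))
goto([.59,.06,.217],-16)
```

```text
t 4.25 p [ 0.5795 -0.1921  0.2265] psi -7.38 tilt [ 0.0107 -0.0068] w 0.0079 F [-0.1 -0.8  0.3] M [0.04 0.04 0.04] q [-24.9  11.   95.8  -0.1  72.4 -17.5]
t 4.35 p [ 0.5766 -0.1908  0.2205] psi -7.38 tilt [ 0.002  -0.0028] w 0.0084 F [ 0.2  0.2 -0.5] M [ 0.    0.   -0.01] q [-24.9  11.3  96.2  -0.1  72.3 -17.5]
d [ 0.0095 -0.0631 -0.8348] a [ 0.0958  0.0015 -0.0016]
```

View pics/w6b.png

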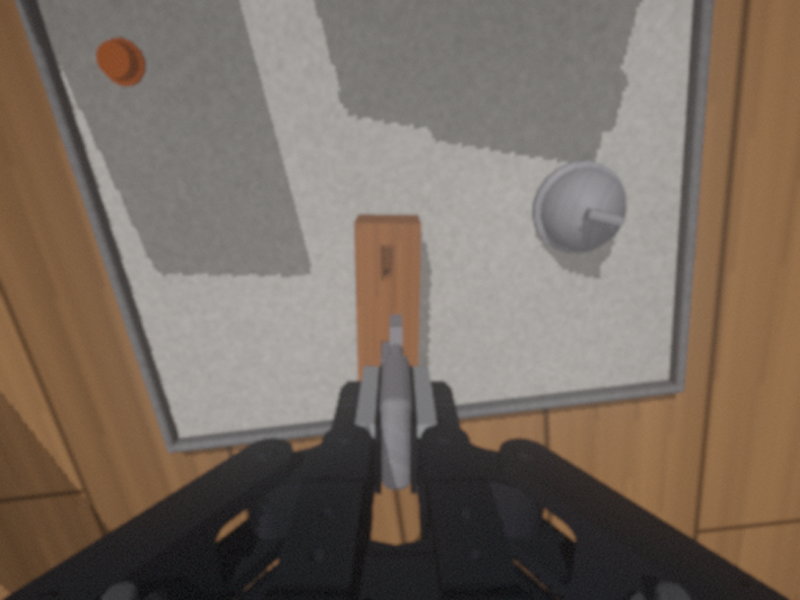

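View pics/s6b.png

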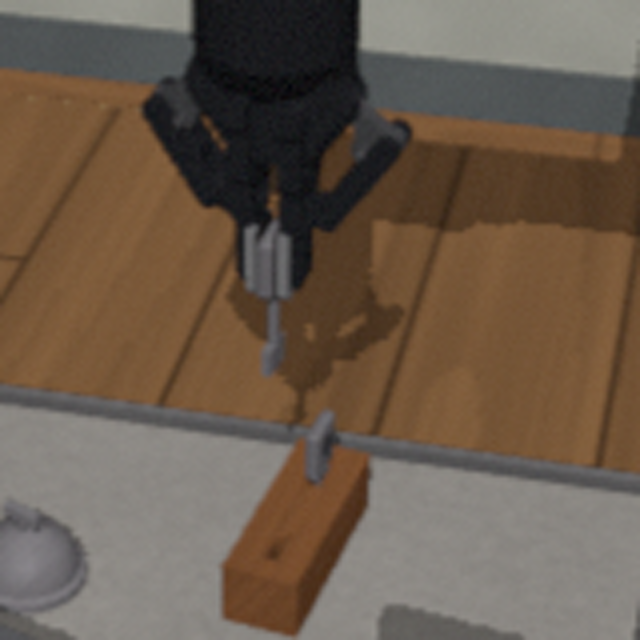

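The long key is held upright, the short key stays in the rack. Next, move towards the lock and look from close up.

Request:
drive_tool([
  {"ax":0.01,"ay":0,"az":0,"dx":0.01,"dy":-0.008,"dz":-0.1,"claw":0},
  {"ax":0.03,"ay":0,"az":0,"dx":0.01,"dy":-0.02,"dz":-0.25,"claw":0},
  {"ax":0.05,"ay":0,"az":0,"dx":0.01,"dy":-0.03,"dz":-0.4,"claw":0},
  {"ax":0.07,"ay":0,"az":0,"dx":0.01,"dy":-0.04,"dz":-0.55,"claw":0},
  {"ax":0.09,"ay":0.001,"az":-0.001,"dx":0.01,"dy":-0.055,"dz":-0.7,"claw":0},
  {"ax":0.096,"ay":0.001,"az":-0.001,"dx":0.01,"dy":-0.06,"dz":-0.8,"claw":0},
  {"ax":0.096,"ay":0.001,"az":-0.001,"dx":0.01,"dy":-0.063,"dz":-0.835,"claw":0},
  {"ax":0.096,"ay":0.001,"az":-0.001,"dx":0.01,"dy":-0.063,"dz":-0.835,"claw":0},
])

```text
time_s: 5.15
position: [0.5883, 0.0615, 0.2133]
orientation: [-74.3, 89.7, 179.8]
ft_force: [-0.5, -0.2, -0.9]
width: 0.0081
```

Request:
drive_tool([
  {"ax":0,"ay":0,"az":0,"dx":0,"dy":0,"dz":0,"claw":0},
  {"ax":0,"ay":0,"az":0,"dx":0,"dy":0,"dz":0,"claw":0},
])

```text
time_s: 5.35
position: [0.5894, 0.0588, 0.2146]
orientation: [-67.4, 89.9, -173.5]
ft_force: [-0.6, -0.0, 0.2]
width: 0.008
```

Run:
```python
from h import *
st();c=snap('wrist','w7');cv2.imwrite('pics/w7b.png',cv2.resize(cv2.imread('pics/w7.png'),(800,600),interpolation=cv2.INTER_CUBIC))
st()
```

```text
t 5.35 p [0.5894 0.0588 0.2146] psi -16.12 tilt [-0.0026 -0.0003] w 0.008 F [-0.6 -0.   0.2] M [0.03 0.   0.03] q [-1.1 10.  98.3 -0.  71.8 15. ]
t 5.4 p [0.5896 0.0588 0.2149] psi -16.13 tilt [-0.0021 -0.0001] w 0.008 F [ 0.4  0.2 -1.4] M [0.02 0.06 0.04] q [-1.1 10.  98.3 -0.  71.8 15. ]
```

View pics/w7b.png

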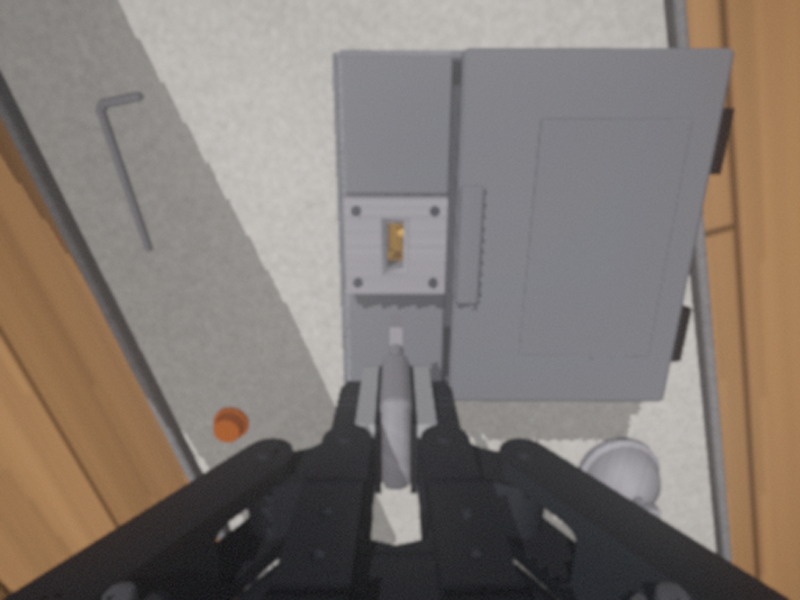

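The slot is at about (395,243) in the 800-px picture, the key bit at (396,335), nearly in line; plate and slot look aligned with the tool.

Run:
```python
from h import *
c=dict(np.load('pics/w7.npz'));im=cv2.cvtColor(c['color'],cv2.COLOR_RGB2GRAY)
k=cv2.resize(cv2.imread('pics/w7.png')[115:255,205:305],None,fx=5.5,fy=5.5,interpolation=cv2.INTER_CUBIC)[:, :];k=cv2.resize(k,None,fx=.78,fy=.78);cv2.imwrite('pics/w7z.png',k);print(k.shape)
# plate: bright
roi=np.zeros_like(im);m=((im>im[130,250]-8)).astype(np.uint8)
print(im[130,250],im[130,225],im[190,230],im[110,250])
# screw holes
sub=im[120:195,215:292];d=cv2.resize(sub,None,fx=8,fy=8,interpolation=cv2.INTER_CUBIC)
_,t=cv2.threshold(d,110,255,cv2.THRESH_BINARY_INV)
n,l,s,ce=cv2.connectedComponentsWithStats(t)
out=[]
for i in range(1,n):
    if 200<s[i,4]<6000: 
        uv=(ce[i]+.5)/8-.5+[215,120]; print(s[i],uv.round(2),plane(c,[uv],.117)[0].round(4))
```

```text
(601, 429, 3)
162 161 104 130
[351  29  32  12 261] [260.39 123.94] [0.611  0.1112 0.117 ]
[442  30  60  12 483] [273.29 123.99] [0.6202 0.1085 0.117 ]
[ 87 103  32  36 895] [227.43 134.69] [0.5847 0.1105 0.117 ]
[ 487  102   39   40 1166] [277.86 134.76] [0.6215 0.0998 0.117 ]
[ 263  327   71   74 2679] [251.99 165.03] [0.596  0.0826 0.117 ]
[ 479  469   35   41 1129] [276.64 180.67] [0.6114 0.0648 0.117 ]
[ 98 470  31  35 781] [228.66 180.47] [0.5746 0.0756 0.117 ]
```

View pics/w7z.png

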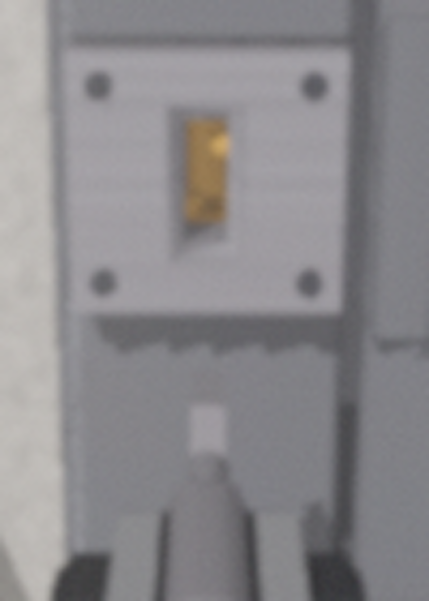

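Run:
```python
from h import *
c=dict(np.load('pics/w7.npz'))
o,T=st();ty=T[:2,1];tz=T[:2,2]
for zt in(.154,.156,.158):
    e=plane(c,[[253.6,209.4]],zt)[0][:2];ax=e+.010*tz
    L=np.array([.59805,.08768]);d=L-ax
    print(zt,'edge',e.round(4),'axis',ax.round(4),'rel tcp y,z',((ax-o['position'][:2])@ty).round(4),((ax-o['position'][:2])@tz).round(4),'to lock: y,z',(d@ty).round(4),(d@tz).round(4))
print(plane(c,[[252.8,157.0]],.117))
# grasp estimate of bow centre from w5
c5=dict(np.load('pics/w5.npz'));R5=Rc(c5)
a=plane(c5,[[160+377/4.04,190+265/4.04],[160+377/4.04,190+490/4.04]],.099);print(a,a.mean(0))
```

```text
t 5.4 p [0.5896 0.0588 0.2149] psi -16.13 tilt [-0.0021 -0.0001] w 0.008 F [ 0.4  0.2 -1.4] M [0.02 0.06 0.04] q [-1.1 10.  98.3 -0.  71.8 15. ]
0.154 edge [0.5911 0.0606] axis [0.5883 0.051 ] rel tcp y,z 0.0009 0.0078 to lock: y,z -0.0008 -0.0379
0.156 edge [0.5913 0.0614] axis [0.5885 0.0518] rel tcp y,z 0.0009 0.007 to lock: y,z -0.0008 -0.0371
0.158 edge [0.5915 0.0622] axis [0.5887 0.0526] rel tcp y,z 0.0009 0.0062 to lock: y,z -0.0008 -0.0363
[[0.59843926 0.08854407 0.117     ]]
[[ 0.57912356 -0.17653426  0.099     ]
 [ 0.57545967 -0.20471276  0.099     ]] [ 0.57729161 -0.19062351  0.099     ]
```

Run:
```python
from h import *
a=[cv2.resize(cv2.imread(f'pics/{n}.png')[190:325,215:290],None,fx=4.4,fy=4.4,interpolation=cv2.INTER_CUBIC) for n in('w6','w7')]
cv2.imwrite('pics/cmp.png',np.hstack(a));print(a[0].shape)
```

```text
(594, 330, 3)
```

View pics/cmp.png

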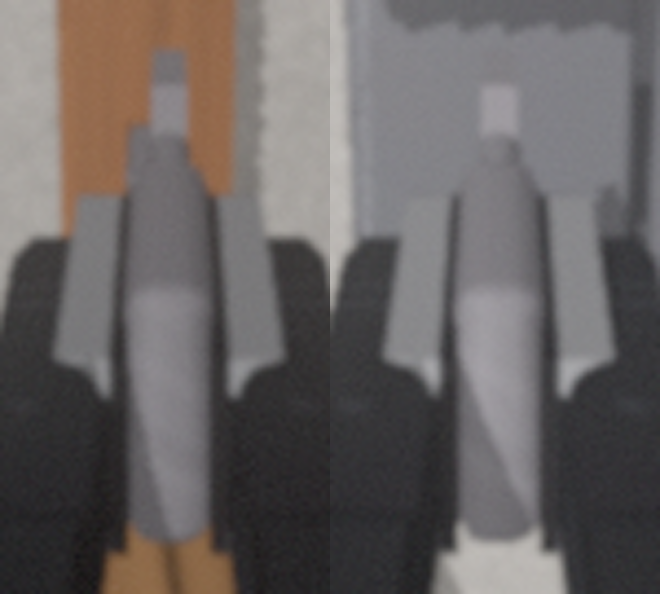

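The bright rectangle is the bit's upper shoulder; the dim front face lies above it (rows 50–85 in the crop, bottom edge v≈201.4). Recomputing.

Run:
```python
from h import *
c=dict(np.load('pics/w7.npz'))
o,T=st();ty=T[:2,1];tz=T[:2,2];L=np.array([.59824,.0881])
for v,zt in((201.4,.156),(209.4,.171)):
    e=plane(c,[[253.4,v]],zt)[0][:2];ax=e+.010*tz;d=L-ax
    print(zt,'axis',ax.round(4),'rel tcp y,z',((ax-o['position'][:2])@ty).round(4),((ax-o['position'][:2])@tz).round(4),'to lock: y,z',(d@ty).round(4),(d@tz).round(4))
goto([.59,.06,.2149],-16.2)
```

```text
t 5.4 p [0.5896 0.0588 0.2149] psi -16.13 tilt [-0.0021 -0.0001] w 0.008 F [ 0.4  0.2 -1.4] M [0.02 0.06 0.04] q [-1.1 10.  98.3 -0.  71.8 15. ]
0.156 axis [0.59   0.0574] rel tcp y,z 0.0008 0.0012 to lock: y,z -0.0006 -0.0317
0.171 axis [0.5901 0.0577] rel tcp y,z 0.0008 0.0009 to lock: y,z -0.0006 -0.0315
t 5.4 p [0.5896 0.0588 0.2149] psi -16.13 tilt [-0.0021 -0.0001] w 0.008 F [ 0.4  0.2 -1.4] M [0.02 0.06 0.04] q [-1.1 10.  98.3 -0.  71.8 15. ]
d [-0.0001  0.0003 -0.0043] a [0.0007 0.0005 0.0012]
```

Request:
drive_tool([
  {"ax":0,"ay":0,"az":0,"dx":0,"dy":-0.001,"dz":-0.035,"claw":0},
  {"ax":0,"ay":0,"az":0,"dx":0,"dy":-0.002,"dz":-0.07,"claw":0},
  {"ax":0,"ay":0,"az":0,"dx":0.03,"dy":-0.002,"dz":-0.105,"claw":0},
  {"ax":0,"ay":0,"az":0,"dx":0.06,"dy":-0.002,"dz":-0.105,"claw":0},
  {"ax":0,"ay":0,"az":0,"dx":0.09,"dy":-0.002,"dz":-0.105,"claw":0},
  {"ax":0,"ay":0,"az":0,"dx":0.09,"dy":-0.002,"dz":-0.105,"claw":0},
  {"ax":0,"ay":0,"az":0,"dx":0.09,"dy":-0.002,"dz":-0.105,"claw":0},
])

```text
time_s: 6.1
position: [0.5971, 0.0905, 0.1872]
orientation: [-75.1, 89.8, 178.8]
ft_force: [0.1, -0.1, -0.4]
width: 0.008
```

Run:
```python
from h import *
st();c=snap('wrist','w8');s=snap('side','s8');t=snap('top','t8');st()
cv2.imwrite('pics/w8z.png',cv2.resize(cv2.imread('pics/w8.png')[150:330,160:345],None,fx=3.3,fy=3.3,interpolation=cv2.INTER_CUBIC))
cv2.imwrite('pics/s8z.png',cv2.resize(cv2.imread('pics/s8.png')[150:270,160:300],None,fx=5,fy=5,interpolation=cv2.INTER_CUBIC))
```

```text
t 6.1 p [0.5971 0.0905 0.1872] psi -16.03 tilt [-0.0033  0.0001] w 0.008 F [ 0.1 -0.1 -0.4] M [ 0.02 -0.04  0.01] q [ 2.  13.  98.   0.  69.2 18. ]
t 6.25 p [0.5981 0.0905 0.1887] psi -16.05 tilt [-0.0005  0.0003] w 0.0078 F [-0.   0.1  0.2] M [ 0.    0.05 -0.  ] q [ 2.  12.9 97.9  0.  69.2 18. ]
```

View pics/w8z.png

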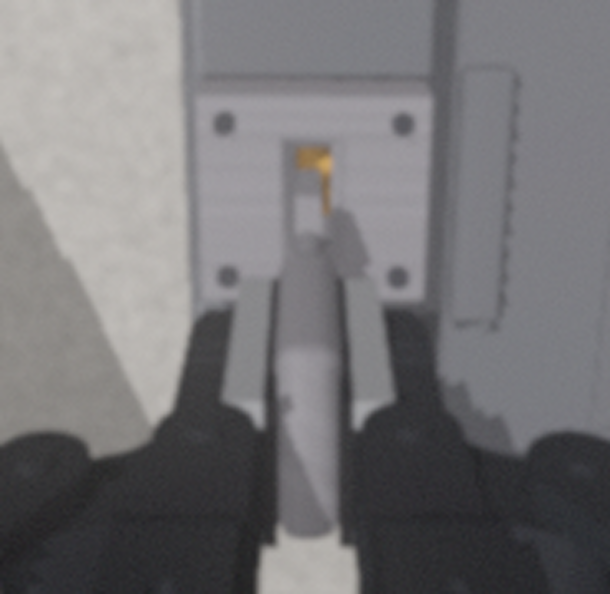

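View pics/s8z.png

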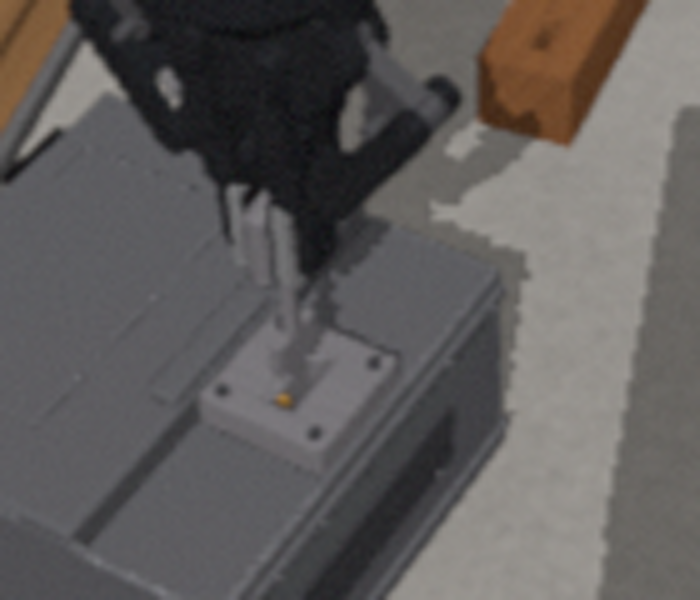

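The tip hovers at the slot: holes at crop (223,124),(402,124),(397,277),(228,277); bit shoulder edge at v≈195, bit centre u≈310.

Run:
```python
from h import *
c=dict(np.load('pics/w8.npz'));o,T=st();ty=T[:2,1];tz=T[:2,2]
f=lambda u,v:[160+(u+.5)/3.3-.5,150+(v+.5)/3.3-.5]
h=plane(c,[f(223,124),f(402,124),f(397,277),f(228,277)],.117);L=h.mean(0)[:2];print(h.round(4),L)
for a,b in((0,1),(3,2)):
    d=h[b]-h[a];print(np.degrees(np.arctan2(d[1],d[0])))
m=plane(c,[f(307,218-0)],.117)
tip=o['position'][2]-.0587;print('tip z',tip)
for u,v,z in((310.5,195,tip+.015),(310.5,168,tip)):
    e=plane(c,[f(u,v)],z)[0][:2];ax=e+.01*tz;d=L-ax;print(z,ax,'rel',(ax-o['position'][:2])@ty,(ax-o['position'][:2])@tz,'to lock',d@ty,d@tz)
g=plane(c,[f(283,140),f(335,140)],.117);print('slot mouth far edge mid',g.mean(0),'expected',L-.0115*tz, 'width',np.linalg.norm(g[1]-g[0]),'y off',(g.mean(0)[:2]-L)@ty)
```

```text
t 6.25 p [0.5981 0.0905 0.1887] psi -16.05 tilt [-0.0005  0.0003] w 0.0078 F [-0.   0.1  0.2] M [ 0.    0.05 -0.  ] q [ 2.  12.9 97.9  0.  69.2 18. ]
[[0.5844 0.1101 0.117 ]
 [0.6213 0.0995 0.117 ]
 [0.6112 0.0646 0.117 ]
 [0.5745 0.0751 0.117 ]] [0.5978554  0.08731874]
-16.00583067545654
-15.966732206249626
tip z 0.1299678708805758
0.14496787088057578 [0.59831732 0.09036801] rel 0.00026145413648879736 0.00010655831654510556 to lock 0.00039888315721455203 0.0030581576593402536
0.1299678708805758 [0.59826204 0.0902501 ] rel 0.0002409249899573728 0.0002351551209719868 to lock 0.0004194123037459766 0.002929560854913372
slot mouth far edge mid [0.6011435  0.10150763 0.117     ] expected [0.60103393 0.09837075] width 0.011214701148991644 y off -0.0007617129737135469
```

Request:
drive_tool([
  {"ax":0,"ay":0,"az":0,"dx":0,"dy":0,"dz":0.007,"claw":0},
  {"ax":0,"ay":0,"az":0,"dx":0.02,"dy":0,"dz":0.007,"claw":0},
  {"ax":0,"ay":0,"az":0,"dx":0.035,"dy":0,"dz":0.007,"claw":0},
  {"ax":0,"ay":0,"az":0,"dx":0.042,"dy":0,"dz":0.007,"claw":0},
  {"ax":0,"ay":0,"az":0,"dx":0.047,"dy":0,"dz":0.007,"claw":0},
  {"ax":0,"ay":0,"az":0,"dx":0.05,"dy":0,"dz":0.007,"claw":0},
])

```text
time_s: 6.85
position: [0.597, 0.0888, 0.1728]
orientation: [-83.2, 89.9, 170.8]
ft_force: [-0.0, -0.6, -0.9]
width: 0.0084
```

Run:
```python
from h import *
st();c=snap('wrist','w9');st()
cv2.imwrite('pics/w9z.png',cv2.resize(cv2.imread('pics/w9.png')[150:330,160:345],None,fx=3.3,fy=3.3,interpolation=cv2.INTER_CUBIC))
```

```text
t 6.85 p [0.597  0.0888 0.1728] psi -16.02 tilt [-0.0019  0.0003] w 0.0084 F [-0.  -0.6 -0.9] M [ 0.02  0.04 -0.02] q [ 1.8 13.7 98.7  0.  67.7 17.8]
t 6.9 p [0.597  0.0888 0.1728] psi -16.02 tilt [-0.0018  0.0003] w 0.0083 F [ 0.2  0.1 -0.2] M [ 0.03 -0.03 -0.03] q [ 1.8 13.7 98.7  0.  67.7 17.8]
```

View pics/w9z.png

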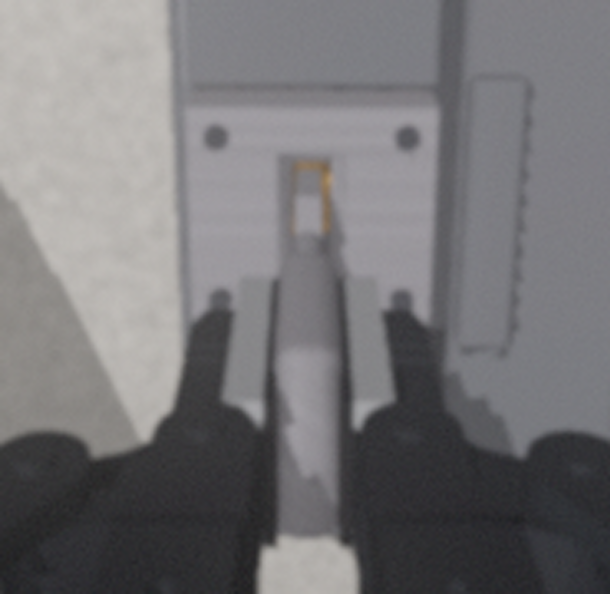

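Request:
drive_tool([
  {"ax":0.0,"ay":0,"az":0,"dx":0.007,"dy":0,"dz":0,"claw":0},
  {"ax":0.0,"ay":0,"az":0,"dx":0.012,"dy":0,"dz":0,"claw":0},
  {"ax":0.0,"ay":0,"az":0,"dx":0.015,"dy":0,"dz":0,"claw":0},
])

```text
time_s: 7.2
position: [0.5973, 0.0888, 0.169]
orientation: [-90.1, 89.9, 163.8]
ft_force: [-0.7, -0.3, 1.9]
width: 0.0081
```

Request:
drive_tool([
  {"ax":0.09,"ay":0,"az":0,"dx":0.002,"dy":0.003,"dz":0,"claw":0},
  {"ax":0.0,"ay":0,"az":0,"dx":0.003,"dy":0,"dz":0,"claw":0},
  {"ax":-0.09,"ay":0,"az":0,"dx":0.005,"dy":-0.003,"dz":0,"claw":0},
  {"ax":0,"ay":0,"az":0,"dx":0.006,"dy":0,"dz":0,"claw":0},
])

```text
time_s: 7.6
position: [0.5972, 0.089, 0.1672]
orientation: [-104.3, 89.9, 149.8]
ft_force: [-0.9, -0.1, 0.2]
width: 0.0084
```

Run:
```python
from h import *
st()
```

```text
t 7.6 p [0.5972 0.089  0.1672] psi -15.97 tilt [-0.0013  0.0007] w 0.0084 F [-0.9 -0.1  0.2] M [0.23 0.34 0.  ] q [ 1.8 14.1 98.9  0.  67.1 17.7]
```

Request:
drive_tool([
  {"ax":0.09,"ay":0,"az":0,"dx":0.002,"dy":0.003,"dz":0,"claw":0},
  {"ax":0.0,"ay":0,"az":0,"dx":0.003,"dy":0,"dz":0,"claw":0},
  {"ax":-0.09,"ay":0,"az":0,"dx":0.005,"dy":-0.003,"dz":0,"claw":0},
  {"ax":0,"ay":0,"az":0,"dx":0.006,"dy":0,"dz":0,"claw":0},
])

```text
time_s: 8.0
position: [0.5975, 0.0888, 0.1653]
orientation: [-120.4, 90.0, 133.7]
ft_force: [-0.8, 0.3, -1.3]
width: 0.008
```

Run:
```python
from h import *
st()
```

```text
t 8.0 p [0.5975 0.0888 0.1653] psi -15.97 tilt [-0.0003  0.0003] w 0.008 F [-0.8  0.3 -1.3] M [ 0.04 -0.02  0.04] q [ 1.8 14.2 99.   0.  66.8 17.8]
```

Request:
drive_tool([
  {"ax":0.09,"ay":0,"az":0,"dx":0.002,"dy":0.003,"dz":0,"claw":0},
  {"ax":0.0,"ay":0,"az":0,"dx":0.003,"dy":0,"dz":0,"claw":0},
  {"ax":-0.09,"ay":0,"az":0,"dx":0.005,"dy":-0.003,"dz":0,"claw":0},
  {"ax":0,"ay":0,"az":0,"dx":0.006,"dy":0,"dz":0,"claw":0},
])

```text
time_s: 8.4
position: [0.5981, 0.0887, 0.1641]
orientation: [111.0, 89.9, 5.0]
ft_force: [0.7, -1.5, -0.4]
width: 0.0085
```

Run:
```python
from h import *
st()
```

```text
t 8.4 p [0.5981 0.0887 0.1641] psi -15.96 tilt [0.0014 0.0001] w 0.0085 F [ 0.7 -1.5 -0.4] M [-0.09 -0.17  0.02] q [ 1.8 14.3 99.   0.  66.6 17.7]
```

Request:
drive_tool([
  {"ax":0.09,"ay":0,"az":0,"dx":0.001,"dy":0.003,"dz":0,"claw":0},
  {"ax":0.0,"ay":0,"az":0,"dx":0.002,"dy":0,"dz":0,"claw":0},
  {"ax":-0.09,"ay":0,"az":0,"dx":0.003,"dy":-0.003,"dz":0,"claw":0},
])

```text
time_s: 8.7
position: [0.5973, 0.089, 0.163]
orientation: [114.2, 89.9, 16.6]
ft_force: [2.5, -0.8, 0.5]
width: 0.0079
```

Request:
drive_tool([
  {"ax":0.09,"ay":0,"az":0,"dx":0.001,"dy":0.003,"dz":0,"claw":0},
  {"ax":0.18,"ay":0,"az":0,"dx":0.002,"dy":0.006,"dz":0,"claw":0},
])

```text
time_s: 8.9
position: [0.5982, 0.0889, 0.1624]
orientation: [-86.1, 89.9, 159.5]
ft_force: [-3.3, 1.3, 4.6]
width: 0.0079
```

Request:
drive_tool([
  {"ax":-0.09,"ay":0,"az":0,"dx":0.001,"dy":-0.003,"dz":0,"claw":0},
  {"ax":-0.09,"ay":0,"az":0,"dx":0.001,"dy":-0.003,"dz":0,"claw":0},
])

```text
time_s: 9.1
position: [0.5974, 0.0891, 0.1616]
orientation: [-90.7, 89.9, 163.3]
ft_force: [0.8, -0.0, -0.7]
width: 0.0083
```

Run:
```python
from h import *
st()
```

```text
t 9.1 p [0.5974 0.0891 0.1616] psi -16.01 tilt [-0.0008  0.0003] w 0.0083 F [ 0.8 -0.  -0.7] M [-0.01 -0.1  -0.04] q [ 1.8 14.5 99.1  0.  66.5 17.8]
```

Request:
drive_tool([
  {"ax":0.09,"ay":0,"az":0,"dx":0.002,"dy":0.003,"dz":0,"claw":0},
  {"ax":0.0,"ay":0,"az":0,"dx":0.003,"dy":0,"dz":0,"claw":0},
  {"ax":-0.09,"ay":0,"az":0,"dx":0.005,"dy":-0.003,"dz":0,"claw":0},
])

```text
time_s: 9.4
position: [0.5973, 0.0893, 0.1603]
orientation: [105.2, 89.9, 7.4]
ft_force: [2.8, 0.3, -0.6]
width: 0.0081
```

Request:
drive_tool([
  {"ax":0.09,"ay":0,"az":0,"dx":0.002,"dy":0.003,"dz":0,"claw":0},
  {"ax":0.18,"ay":0,"az":0,"dx":0.004,"dy":0.006,"dz":0,"claw":0},
])

```text
time_s: 9.6
position: [0.5981, 0.0891, 0.1588]
orientation: [-76.4, 89.9, 169.0]
ft_force: [-2.1, 0.7, 3.4]
width: 0.0078
```

Request:
drive_tool([
  {"ax":-0.09,"ay":0,"az":0,"dx":0.002,"dy":-0.003,"dz":0,"claw":0},
  {"ax":-0.18,"ay":0,"az":0,"dx":0.004,"dy":-0.006,"dz":0,"claw":0},
])

```text
time_s: 9.8
position: [0.5975, 0.0897, 0.1579]
orientation: [99.8, 89.9, 2.0]
ft_force: [2.2, -0.4, 0.5]
width: 0.0081
```

Request:
drive_tool([
  {"ax":0.09,"ay":0,"az":0,"dx":0.002,"dy":0.003,"dz":0,"claw":0},
  {"ax":0.18,"ay":0,"az":0,"dx":0.004,"dy":0.006,"dz":0,"claw":0},
])

```text
time_s: 10.0
position: [0.5983, 0.0896, 0.1564]
orientation: [-76.5, 89.9, 168.9]
ft_force: [-1.9, -0.1, 3.4]
width: 0.0079
```

Request:
drive_tool([
  {"ax":-0.09,"ay":0,"az":0,"dx":0.001,"dy":-0.003,"dz":0,"claw":0},
  {"ax":-0.09,"ay":0,"az":0,"dx":0.001,"dy":-0.003,"dz":0,"claw":0},
])

```text
time_s: 10.2
position: [0.5974, 0.09, 0.1559]
orientation: [-83.4, 89.9, 170.5]
ft_force: [-0.5, -0.8, -1.2]
width: 0.0084
```

Run:
```python
from h import *
st()
```

```text
t 10.2 p [0.5974 0.09   0.1559] psi -16.13 tilt [-0.0016  0.0003] w 0.0084 F [-0.5 -0.8 -1.2] M [-0.03 -0.06 -0.03] q [ 1.9 14.9 99.3  0.  65.9 18. ]
```

Run:
```python
from h import *
c=snap('wrist','w10');st()
cv2.imwrite('pics/w10z.png',cv2.resize(cv2.imread('pics/w10.png')[150:330,160:345],None,fx=3.3,fy=3.3,interpolation=cv2.INTER_CUBIC))
```

```text
t 10.25 p [0.5974 0.0899 0.156 ] psi -16.25 tilt [-0.0015  0.0002] w 0.0081 F [ 0.8 -1.  -0.8] M [ 0.01 -0.03  0.01] q [ 1.9 14.9 99.3  0.  65.9 18.1]
```

View pics/w10z.png

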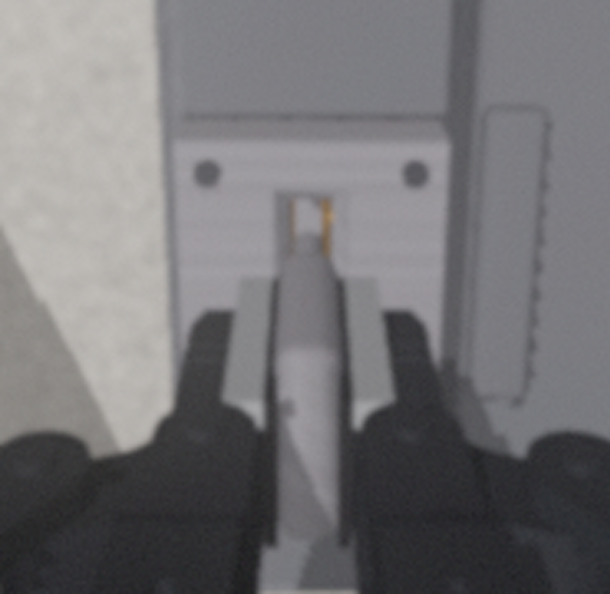

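Run:
```python
from h import *
c=dict(np.load('pics/w10.npz'));o,T=st();ty=T[:2,1];tz=T[:2,2]
f=lambda u,v:[160+(u+.5)/3.3-.5,150+(v+.5)/3.3-.5]
h=plane(c,[f(207,173),f(415,173)],.117);L=h.mean(0)[:2]+.01815*tz;d=h[1]-h[0];print(L,np.linalg.norm(d),np.degrees(np.arctan2(d[1],d[0])))
tip=o['position'][2]-.0587
e=plane(c,[f(310,197)],tip+.015)[0][:2];ax=e+.01*tz;d=L-ax;print(ax,'rel',(ax-o['position'][:2])@ty,(ax-o['position'][:2])@tz,'to lock',d@ty,d@tz)
g=plane(c,[f(275,191),f(344,191)],.117).mean(0)[:2]
print('mouth far edge rel L',(g-L)@ty,(g-L)@tz)
```

```text
t 10.25 p [0.5974 0.0899 0.156 ] psi -16.25 tilt [-0.0015  0.0002] w 0.0081 F [ 0.8 -1.  -0.8] M [ 0.01 -0.03  0.01] q [ 1.9 14.9 99.3  0.  65.9 18.1]
[0.59799721 0.0873982 ] 0.03834530386473269 -16.12753974839491
[0.59824851 0.08886262] rel 0.0010723173897058886 0.0007943980149928245 to lock 0.000168416351836511 0.001476249494738545
mouth far edge rel L -0.0002662007435061014 -0.014584188273677438
```

Request:
drive_tool([
  {"ax":0,"ay":0,"az":0,"dx":0.003,"dy":0,"dz":0.001,"claw":0},
  {"ax":0,"ay":0,"az":0,"dx":0.006,"dy":0,"dz":0.001,"claw":0},
  {"ax":0,"ay":0,"az":0,"dx":0.009,"dy":0,"dz":0.001,"claw":0},
])

```text
time_s: 10.55
position: [0.5973, 0.0895, 0.1533]
orientation: [-69.3, 89.9, -175.3]
ft_force: [0.2, -0.9, -0.3]
width: 0.0082
```

Run:
```python
from h import *
st()
```

```text
t 10.55 p [0.5973 0.0895 0.1533] psi -16.08 tilt [-0.0016 -0.0001] w 0.0082 F [ 0.2 -0.9 -0.3] M [-0.11 -0.   -0.11] q [ 1.9 15.  99.4 -0.  65.7 18. ]
```

Request:
drive_tool([
  {"ax":0,"ay":0,"az":0,"dx":0.004,"dy":0,"dz":0,"claw":0},
  {"ax":0,"ay":0,"az":0,"dx":0.008,"dy":0,"dz":0,"claw":0},
  {"ax":0,"ay":0,"az":0,"dx":0.012,"dy":0,"dz":0,"claw":0},
])

```text
time_s: 10.85
position: [0.5974, 0.0895, 0.1497]
orientation: [-70.5, 89.9, -176.5]
ft_force: [-0.5, -0.5, 1.0]
width: 0.0083
```

Run:
```python
from h import *
st()
```

```text
t 10.85 p [0.5974 0.0895 0.1497] psi -16.04 tilt [-0.0015 -0.0001] w 0.0083 F [-0.5 -0.5  1. ] M [-0.19  0.06  0.04] q [ 1.9 15.3 99.5 -0.  65.3 17.9]
```

Request:
drive_tool([
  {"ax":0,"ay":0,"az":0,"dx":0.004,"dy":0,"dz":0,"claw":0},
  {"ax":0,"ay":0,"az":0,"dx":0.008,"dy":0,"dz":0,"claw":0},
  {"ax":0,"ay":0,"az":0,"dx":0.012,"dy":0,"dz":0,"claw":0},
])

```text
time_s: 11.15
position: [0.5974, 0.0895, 0.1462]
orientation: [-71.1, 89.9, -177.1]
ft_force: [-1.3, -1.3, 0.8]
width: 0.0082
```

Request:
drive_tool([
  {"ax":0,"ay":0,"az":0,"dx":0.004,"dy":0,"dz":0,"claw":0},
  {"ax":0,"ay":0,"az":0,"dx":0.008,"dy":0,"dz":0,"claw":0},
  {"ax":0,"ay":0,"az":0,"dx":0.012,"dy":0,"dz":0,"claw":0},
])

```text
time_s: 11.45
position: [0.5974, 0.0895, 0.1426]
orientation: [-72.2, 89.9, -178.2]
ft_force: [-0.2, -1.3, 1.6]
width: 0.0083
```

Run:
```python
from h import *
st()
```

```text
t 11.45 p [0.5974 0.0895 0.1426] psi -16.02 tilt [-0.0013 -0.    ] w 0.0083 F [-0.2 -1.3  1.6] M [-0.4   0.12  0.01] q [ 1.9 15.8 99.7  0.  64.6 17.9]
```

Request:
drive_tool([
  {"ax":0,"ay":0,"az":0,"dx":0.004,"dy":0,"dz":0,"claw":0},
  {"ax":0,"ay":0,"az":0,"dx":0.008,"dy":0,"dz":0,"claw":0},
  {"ax":0,"ay":0,"az":0,"dx":0.012,"dy":0,"dz":0,"claw":0},
])

```text
time_s: 11.75
position: [0.5974, 0.0895, 0.139]
orientation: [-74.4, 89.9, 179.6]
ft_force: [-0.4, -2.3, 1.0]
width: 0.008
```

Request:
drive_tool([
  {"ax":0,"ay":0,"az":0,"dx":0.003,"dy":0,"dz":0,"claw":0},
  {"ax":0,"ay":0,"az":0,"dx":0.005,"dy":0,"dz":0,"claw":0},
])

```text
time_s: 11.95
position: [0.5975, 0.0895, 0.1375]
orientation: [-72.4, 89.9, -178.4]
ft_force: [-0.1, -1.7, 0.9]
width: 0.0082
```

Run:
```python
from h import *
st()
```

```text
t 11.95 p [0.5975 0.0895 0.1375] psi -16.02 tilt [-0.0011 -0.    ] w 0.0082 F [-0.1 -1.7  0.9] M [-0.52  0.11  0.01] q [ 1.9 16.1 99.9  0.  64.  17.9]
```

Request:
drive_tool([
  {"ax":0,"ay":0,"az":0,"dx":0.003,"dy":0,"dz":0.001,"claw":0},
  {"ax":0,"ay":0,"az":0,"dx":0.003,"dy":0,"dz":0.001,"claw":0},
])

```text
time_s: 12.15
position: [0.5974, 0.0895, 0.1365]
orientation: [-101.8, 89.9, 152.2]
ft_force: [0.3, -1.6, 0.7]
width: 0.0081
```

Request:
drive_tool([
  {"ax":0,"ay":0,"az":0,"dx":0.002,"dy":0,"dz":0,"claw":0},
  {"ax":0,"ay":0,"az":0,"dx":0.002,"dy":0,"dz":0,"claw":0},
])

```text
time_s: 12.35
position: [0.5974, 0.0894, 0.136]
orientation: [-93.9, 89.9, 160.0]
ft_force: [-0.4, -1.7, 0.7]
width: 0.0085
```

Request:
drive_tool([
  {"ax":0,"ay":0,"az":0,"dx":0.002,"dy":0,"dz":0,"claw":0},
  {"ax":0,"ay":0,"az":0,"dx":0.002,"dy":0,"dz":0,"claw":0},
])

```text
time_s: 12.55
position: [0.5975, 0.0895, 0.1357]
orientation: [-97.0, 89.9, 156.9]
ft_force: [-0.1, -2.3, 2.1]
width: 0.0081
```

Run:
```python
from h import *
st()
```

```text
t 12.55 p [0.5975 0.0895 0.1357] psi -16.02 tilt [-0.001   0.0004] w 0.0081 F [-0.1 -2.3  2.1] M [-0.41  0.06 -0.02] q [  1.9  16.3 100.    0.   63.8  17.9]
```

Request:
drive_tool([
  {"ax":0,"ay":0,"az":0,"dx":0.002,"dy":0,"dz":0,"claw":0},
  {"ax":0,"ay":0,"az":0,"dx":0.002,"dy":0,"dz":0,"claw":0},
])

```text
time_s: 12.75
position: [0.5975, 0.0894, 0.1356]
orientation: [-92.0, 89.9, 162.0]
ft_force: [-1.4, -2.7, 5.2]
width: 0.0084
```

Request:
drive_tool([
  {"ax":0,"ay":0,"az":0,"dx":0.002,"dy":0,"dz":0,"claw":0},
  {"ax":0,"ay":0,"az":0,"dx":0.002,"dy":0,"dz":0,"claw":0},
])

```text
time_s: 12.95
position: [0.5976, 0.0895, 0.1356]
orientation: [-93.9, 89.9, 160.1]
ft_force: [-2.4, -1.9, 6.7]
width: 0.0082
```

Run:
```python
from h import *
st()
```

```text
t 12.95 p [0.5976 0.0895 0.1356] psi -16.02 tilt [-0.0009  0.0003] w 0.0082 F [-2.4 -1.9  6.7] M [-0.46  0.49 -0.01] q [  1.9  16.3 100.    0.   63.8  17.9]
```

Floor contact at TCP z=0.1356 (6.7 N) matches the predicted 0.1357, so the key is fully home. Now the clockwise turn in stages.

Request:
drive_tool([
  {"ax":0.04,"ay":0,"az":0,"dx":0,"dy":0,"dz":0,"claw":0},
  {"ax":0.08,"ay":0,"az":0,"dx":0,"dy":0,"dz":0,"claw":0},
  {"ax":0.12,"ay":0,"az":0,"dx":0,"dy":0,"dz":0,"claw":0},
  {"ax":0.16,"ay":0,"az":0,"dx":0,"dy":0,"dz":0,"claw":0},
  {"ax":0.2,"ay":0,"az":0,"dx":0,"dy":0,"dz":0,"claw":0},
])

```text
time_s: 13.45
position: [0.5977, 0.0895, 0.1356]
orientation: [-84.0, 90.0, 151.8]
ft_force: [-2.5, -2.2, 7.9]
width: 0.0079
```

Run:
```python
from h import *
st()
```

```text
t 13.45 p [0.5977 0.0895 0.1356] psi -34.16 tilt [-0.0006  0.0003] w 0.0079 F [-2.5 -2.2  7.9] M [-0.42  0.47  0.1 ] q [  1.9  16.3 100.    0.   63.8  36. ]
```

Request:
drive_tool([
  {"ax":0.04,"ay":0,"az":0,"dx":0,"dy":0,"dz":0,"claw":0},
  {"ax":0.08,"ay":0,"az":0,"dx":0,"dy":0,"dz":0,"claw":0},
  {"ax":0.12,"ay":0,"az":0,"dx":0,"dy":0,"dz":0,"claw":0},
  {"ax":0.16,"ay":0,"az":0,"dx":0,"dy":0,"dz":0,"claw":0},
  {"ax":0.2,"ay":0,"az":0,"dx":0,"dy":0,"dz":0,"claw":0},
  {"ax":0.24,"ay":0,"az":0,"dx":0,"dy":0,"dz":0,"claw":0},
])

```text
time_s: 14.05
position: [0.5979, 0.0893, 0.1356]
orientation: [2.4, 90.0, -143.4]
ft_force: [-1.9, -2.6, 7.1]
width: 0.0082
```

Run:
```python
from h import *
st()
```

```text
t 14.05 p [0.5979 0.0893 0.1356] psi -55.75 tilt [-0.0001 -0.0001] w 0.0082 F [-1.9 -2.6  7.1] M [-0.52  0.32  0.11] q [  1.8  16.3 100.   -0.   63.8  57.6]
```

Request:
drive_tool([
  {"ax":0.04,"ay":0,"az":0,"dx":0,"dy":0,"dz":0,"claw":0},
  {"ax":0.08,"ay":0,"az":0,"dx":0,"dy":0,"dz":0,"claw":0},
  {"ax":0.12,"ay":0,"az":0,"dx":0,"dy":0,"dz":0,"claw":0},
  {"ax":0.16,"ay":0,"az":0,"dx":0,"dy":0,"dz":0,"claw":0},
  {"ax":0.2,"ay":0,"az":0,"dx":0,"dy":0,"dz":0,"claw":0},
  {"ax":0.24,"ay":0,"az":0,"dx":0,"dy":0,"dz":0,"claw":0},
])

```text
time_s: 14.65
position: [0.5979, 0.0892, 0.1356]
orientation: [86.4, 90.0, -81.0]
ft_force: [-1.7, -3.1, 7.2]
width: 0.0079
```

Run:
```python
from h import *
st()
```

```text
t 14.65 p [0.5979 0.0892 0.1356] psi -77.34 tilt [ 0.     -0.0002] w 0.0079 F [-1.7 -3.1  7.2] M [-0.56  0.37  0.12] q [  1.8  16.3 100.   -0.   63.8  79.2]
```

Request:
drive_tool([
  {"ax":0.04,"ay":0,"az":0,"dx":0,"dy":0,"dz":0,"claw":0},
  {"ax":0.08,"ay":0,"az":0,"dx":0,"dy":0,"dz":0,"claw":0},
  {"ax":0.12,"ay":0,"az":0,"dx":0,"dy":0,"dz":0,"claw":0},
  {"ax":0.16,"ay":0,"az":0,"dx":0,"dy":0,"dz":0,"claw":0},
  {"ax":0.2,"ay":0,"az":0,"dx":0,"dy":0,"dz":0,"claw":0},
  {"ax":0.24,"ay":0,"az":0,"dx":0,"dy":0,"dz":0,"claw":0},
])

```text
time_s: 15.25
position: [0.5979, 0.0891, 0.1356]
orientation: [110.1, 90.0, -78.9]
ft_force: [-1.6, -3.0, 7.5]
width: 0.0081
```

Run:
```python
from h import *
st()
```

```text
t 15.25 p [0.5979 0.0891 0.1356] psi -98.94 tilt [ 0.0001 -0.0004] w 0.0081 F [-1.6 -3.   7.5] M [-0.51  0.37  0.09] q [  1.8  16.3 100.   -0.   63.8 100.8]
```

Turned 83°; go on to the stop in small steps while watching the moment.

Request:
drive_tool([
  {"ax":0.025,"ay":0,"az":0,"dx":0,"dy":0,"dz":0,"claw":0},
  {"ax":0.05,"ay":0,"az":0,"dx":0,"dy":0,"dz":0,"claw":0},
  {"ax":0.075,"ay":0,"az":0,"dx":0,"dy":0,"dz":0,"claw":0},
  {"ax":0.09,"ay":0,"az":0,"dx":0,"dy":0,"dz":0,"claw":0},
])

```text
time_s: 15.65
position: [0.5979, 0.0891, 0.1356]
orientation: [110.4, 90.0, -86.6]
ft_force: [-1.2, -3.3, 5.3]
width: 0.008
```

Run:
```python
from h import *
st();s=snap('side','s11');t=snap('top','t11');w=snap('wrist','w11');st()
cv2.imwrite('pics/s11z.png',cv2.resize(cv2.imread('pics/s11.png')[130:300,100:300],None,fx=3.5,fy=3.5,interpolation=cv2.INTER_CUBIC))
```

```text
t 15.65 p [0.5979 0.0891 0.1356] psi -106.96 tilt [ 0.     -0.0004] w 0.008 F [-1.2 -3.3  5.3] M [-0.56  0.29  0.11] q [  1.8  16.3 100.   -0.   63.8 108.8]
t 15.8 p [0.5979 0.0891 0.1356] psi -106.9 tilt [-0.     -0.0004] w 0.0082 F [-1.9 -2.4  6.9] M [-0.57  0.33  0.1 ] q [  1.8  16.3 100.   -0.   63.8 108.8]
```

View pics/s11z.png

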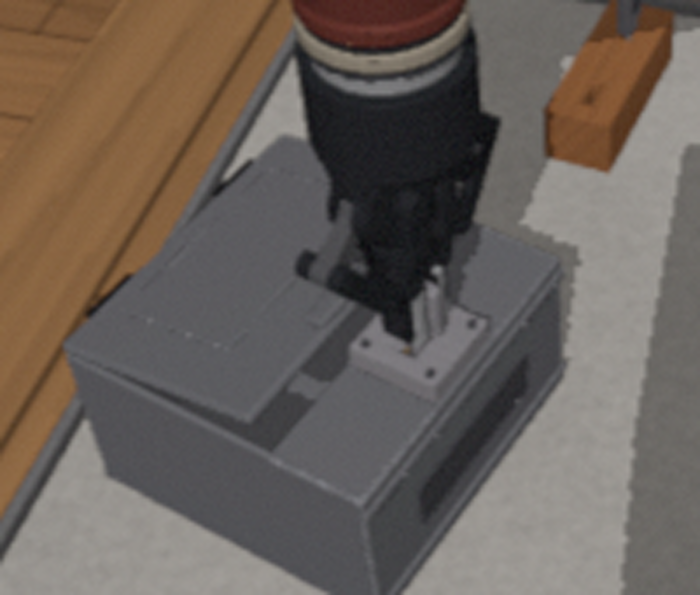

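View pics/w11.png

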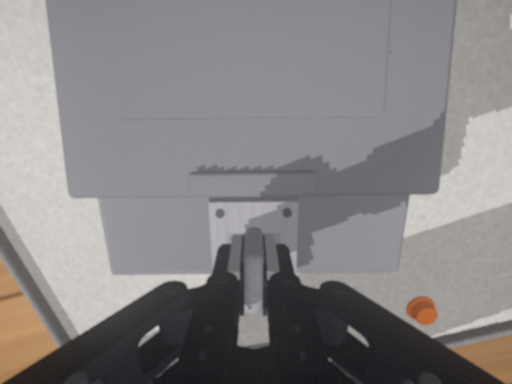

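The lid has risen (side view, open front edge near (250,415)). I turn a bit further to feel the stop.

Request:
drive_tool([
  {"ax":0.015,"ay":0,"az":0,"dx":0,"dy":0,"dz":0,"claw":0},
  {"ax":0.03,"ay":0,"az":0,"dx":0,"dy":0,"dz":0,"claw":0},
  {"ax":0.03,"ay":0,"az":0,"dx":0,"dy":0,"dz":0,"claw":0},
])

```text
time_s: 16.1
position: [0.5979, 0.0891, 0.1356]
orientation: [111.1, 90.0, -88.4]
ft_force: [-0.7, -4.1, 6.9]
width: 0.0081
```

Run:
```python
from h import *
st()
```

```text
t 16.1 p [0.5979 0.0891 0.1356] psi -109.58 tilt [ 0.     -0.0006] w 0.0081 F [-0.7 -4.1  6.9] M [-0.54  0.3   0.25] q [  1.8  16.3 100.   -0.   63.8 111.4]
```

The moment jumped to 0.25 N·m, so the stop is reached. Final check with settling rows.

Request:
drive_tool([
  {"ax":0,"ay":0,"az":0,"dx":0,"dy":0,"dz":0,"claw":0},
  {"ax":0,"ay":0,"az":0,"dx":0,"dy":0,"dz":0,"claw":0},
  {"ax":0,"ay":0,"az":0,"dx":0,"dy":0,"dz":0,"claw":0},
])

```text
time_s: 16.4
position: [0.5979, 0.0891, 0.1356]
orientation: [113.7, 90.0, -85.8]
ft_force: [-2.4, -2.4, 6.0]
width: 0.0078
```

Run:
```python
from h import *
st();t=snap('top','t12');w=snap('wrist','w12');s=snap('side','s12');st()
P=pts(s)
for n in('s8','s12'):
    q=dict(np.load(f'pics/{n}.npz'));A=pts(q).reshape(-1,3)
    m=(np.hypot(A[:,0]-.668,A[:,1]-.138)<.012);print(n,'lid near front corner z',np.median(A[m][:,2]),m.sum())
a=cv2.imread('pics/t12.png');b=cv2.imread('pics/w12.png');cv2.imwrite('pics/fin.png',cv2.resize(np.hstack([a,b]),(800,300)))
```

```text
t 16.4 p [0.5979 0.0891 0.1356] psi -109.56 tilt [ 0.     -0.0006] w 0.0078 F [-2.4 -2.4  6. ] M [-0.59  0.35  0.23] q [  1.8  16.3 100.   -0.   63.8 111.4]
t 16.55 p [0.5979 0.0891 0.1356] psi -109.56 tilt [ 0.     -0.0006] w 0.008 F [-1.3 -2.5  6.5] M [-0.51  0.38  0.25] q [  1.8  16.3 100.   -0.   63.8 111.4]
s8 lid near front corner z 0.11346820615119368 122
s12 lid near front corner z 0.12878591475032375 113
```

View pics/fin.png

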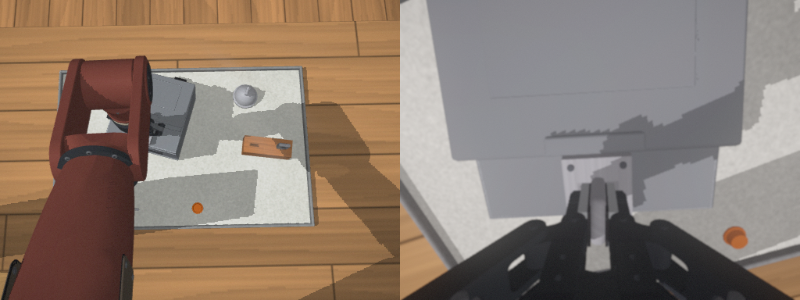

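View pics/s12.png

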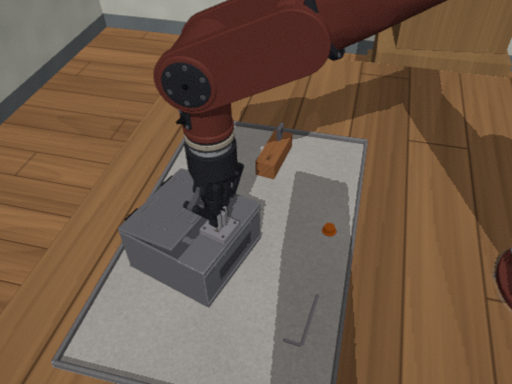

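The lid is up (the sampled spot rose 15 mm). Short key, bell, hex key and dust cap are in place, and the state is steady.

Run:
```python
from rig import job
print(job.close_job())
```

```text
the job is handed in; nothing more can be done
None
```

I took the longer key from the rack, seated it fully in the lock and turned it clockwise to the stop. The lid lifted, and I handed the job in at about 16.6 s with the key still gripped and turned.

- **Insertion:** I wiggled the key past the pins at about ±0.14 rad and 1 mm sideways. The readings at the end of each move peaked at about 6 N; forces within a move were not sampled. Floor contact came at TCP z = 0.1356 m, against 0.1357 m predicted for fully home.
- **Turn:** The wrist turned about 93.5°, and the moment rose from 0.1 to 0.25 N·m at the stop. Final readings were steady, with about 6 N downward.
- **Lid:** A spot just behind its front edge rose about 15 mm. The description gives 18 mm for the edge itself, which I did not measure.
- **Other objects:** By eye in the last pictures, the short key is still in the rack and the bell, hex key and dust cap look unmoved.

Two checks disagreed along the way. The first centring of the gripper on the key was 3 to 4 mm off because I measured before the arm had settled, and I corrected it before closing. The plate's screw holes and the slot's edges put the lock centre 1 to 1.5 mm apart, so I followed the slot. A light side load of 2 to 4 N remained through the turn.

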